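# Pack the interlocking trivets into their tray and lock the fence

## Task

Put the trivet set away: stand the tea light that is in the storage tray on the cork coaster, squeeze the fence's lever to slide the fence open, and pack all the wooden trivet plates that are there flat in the tray, turned so that they interlock with a straight-edged plate at either end and no gaps. Then squeeze the lever again, slide the fence up against the plates and let the lever click into the notch nearest to them. Leave the glass and the jam jar where they stand.

Things in the scene. Friction and masses are not known exactly. Their poses are not given: they have to be found in the camera images.
- tray: Fixed wooden tray, 300 mm long. Origin: worktop level, inner face of the end wall, mid-width; x runs from the end wall to the fence, z up. Inside y -54 to 54 mm, floor at z 6, walls 5 thick to z 26; end wall 8 thick; notched metal rail outside the +y wall, y 60 to 79, to z 36 mm.
- tray_place (a point): First of the plates' places: point on the tray floor, at tray x 22 mm, y 0, axes as the tray's. Plate origins finally lie here and each 44 mm farther along x, every plate's x along the tray's x: end_a first, middle plates, end_b last (or the whole set turned half round). Plates may stand some mm apart when loaded; the fence then pushes them together.
- fence (a joint): Fence position, m; its flat face is at tray x = 0.080 + this. 0 nearest the end wall, 0.166 open stop. The pawl locks in notches: long one 0 to 0.012 (start), 0.052, 0.096, 0.140 (for 3, 4, 5 plates), open one 0.160 to 0.166; each with 2 mm play. Slides with 1 to 2 N when squeezed, more when pushing plates. Body 34 mm deep, to z 40 mm.
- lever (a joint): Travel of the fence's squeeze lever, m: 0 let go with the pawl in a notch; about 0.008 pawl resting on a tooth between notches (it drops in when slid over a notch); 0.010 fully squeezed, pawl clear, fence free. Spring 4 N at 0, 8 N when squeezed.
- fence_grip (a point): Point between the fence's two upright grips, 72 mm over the worktop, 17 mm behind the fence's face; axes as the tray's. -y side: fixed plastic grip; +y side: metal lever, pinched towards it along y. Each 26 mm long in x, 10 mm thick; over both 42 mm let go, 32 mm squeezed. Grips reach z 88 mm; fence body and lever rod lie below z 48 mm.
- end_a: L-shaped wooden end plate, straight edge at x -22. From above, two rows: y -51.5 to -12.5 spans x -22 to 12, y -5.5 to 51.5 spans x -22 to 32 (0.75 less at x ends) mm. 18 mm thick, 90 g, grip tab on top 22 mm along x, 10 mm in y, up to z 48 mm. Origin: underside, under the tab. Starts flat, its x up to 1.5 rad from the tray x.
- end_b: L-shaped wooden end plate, straight edge at x 22. From above, two rows: y -51.5 to -12.5 spans x -32 to 22, y -5.5 to 51.5 spans x -12 to 22 (0.75 less at x ends) mm. 18 mm thick, 90 g, grip tab on top 22 mm along x, 10 mm in y, up to z 48 mm. Origin: underside, under the tab. Starts flat, its x up to 1.5 rad from the tray x.
- mid_0: Z-shaped wooden middle plate (1 to 3 equal ones present). From above, two rows: y -51.5 to -12.5 spans x -32 to 12, y -5.5 to 51.5 spans x -12 to 32 (0.75 less at x ends) mm. 18 mm thick, 90 g, grip tab on top 22 mm along x, 10 mm in y, up to z 48 mm. Origin: underside, under the tab. Starts flat, its x up to 1.5 rad from the tray x.
- mid_1: Z-shaped wooden middle plate (1 to 3 equal ones present). From above, two rows: y -51.5 to -12.5 spans x -32 to 12, y -5.5 to 51.5 spans x -12 to 32 (0.75 less at x ends) mm. 18 mm thick, 90 g, grip tab on top 22 mm along x, 10 mm in y, up to z 48 mm. Origin: underside, under the tab. Starts flat, its x up to 1.5 rad from the tray x.
- mid_2: Z-shaped wooden middle plate (1 to 3 equal ones present). From above, two rows: y -51.5 to -12.5 spans x -32 to 12, y -5.5 to 51.5 spans x -12 to 32 (0.75 less at x ends) mm. 18 mm thick, 90 g, grip tab on top 22 mm along x, 10 mm in y, up to z 48 mm. Origin: underside, under the tab. Starts flat, its x up to 1.5 rad from the tray x.
- tea_light: Tea light in a metal cup, round, 38 mm across, 15 mm high, 20 g; origin at the centre of its underside; starts in the tray between end wall and fence.
- coaster: Round cork coaster fixed on the worktop, 90 mm across, 4 mm thick; origin at the centre of its underside.
- tea_glass: Loose tea glass, 49 mm across, 62 mm high, to the left of the tray; origin at the centre of its underside. Leave alone.
- jam_jar: Loose jam jar, 62 mm across, 85 mm high, behind the tray; origin at the centre of its underside. Leave alone.
Mind the look-alikes: they are no part of the job. Leave any red look-alike of the mid_1 alone.

How it is judged (in metres and radians):
On the way, in this order (a step that is already met when the one before it is completed fails the run):
1. the fence is slid open, past its first long notch (value of joint fence above 0.046 m), for 0.2 s.
2. all the plates that are present lie flat in the tray (z of end_a in the frame of tray between 0.003 and 0.0095 m and x of end_a in the frame of tray between 0.01 and 0.25 m and y of end_a in the frame of tray between -0.012 and 0.012 m and angle between each of end_a, end_b, mid_0, mid_1, mid_2's own z axis and vertical below 0.06 rad and z of end_b in the frame of tray between 0.003 and 0.0095 m and x of end_b in the frame of tray between 0.01 and 0.25 m and y of end_b in the frame of tray between -0.012 and 0.012 m and z of mid_0 in the frame of tray between 0.003 and 0.0095 m and x of mid_0 in the frame of tray between 0.01 and 0.25 m and y of mid_0 in the frame of tray between -0.012 and 0.012 m and z of mid_1 in the frame of tray between 0.003 and 0.0095 m and x of mid_1 in the frame of tray between 0.01 and 0.25 m and y of mid_1 in the frame of tray between -0.012 and 0.012 m and z of mid_2 in the frame of tray between 0.003 and 0.0095 m and x of mid_2 in the frame of tray between 0.01 and 0.25 m and y of mid_2 in the frame of tray between -0.012 and 0.012 m), for 0.2 s.
At the end, for the whole second after the job is handed in: Plates present lie flat on the tray floor (3.5 mm, 0.06 rad), fill its places from the end wall without a gap (each within 13 mm); fence locked in the tightest notch for their number, lever let go (under 3 mm); tea light upright on the coaster within 30 mm of its centre; all at rest (all of step 2 and (x of end_a in the frame of tray between 0.009 and 0.035 m or x of end_b in the frame of tray between 0.009 and 0.035 m or x of mid_0 in the frame of tray between 0.009 and 0.035 m or x of mid_1 in the frame of tray between 0.009 and 0.035 m or x of mid_2 in the frame of tray between 0.009 and 0.035 m) and (x of end_a in the frame of tray between 0.053 and 0.079 m or x of end_b in the frame of tray between 0.053 and 0.079 m or x of mid_0 in the frame of tray between 0.053 and 0.079 m or x of mid_1 in the frame of tray between 0.053 and 0.079 m or x of mid_2 in the frame of tray between 0.053 and 0.079 m) and (x of end_a in the frame of tray between 0.097 and 0.123 m or x of end_b in the frame of tray between 0.097 and 0.123 m or x of mid_0 in the frame of tray between 0.097 and 0.123 m or x of mid_1 in the frame of tray between 0.097 and 0.123 m or x of mid_2 in the frame of tray between 0.097 and 0.123 m) and (value of joint fence below 0.058 m or (x of end_a in the frame of tray between 0.141 and 0.167 m or x of end_b in the frame of tray between 0.141 and 0.167 m or x of mid_0 in the frame of tray between 0.141 and 0.167 m or x of mid_1 in the frame of tray between 0.141 and 0.167 m or x of mid_2 in the frame of tray between 0.141 and 0.167 m)) and (value of joint fence below 0.102 m or (x of end_a in the frame of tray between 0.185 and 0.211 m or x of end_b in the frame of tray between 0.185 and 0.211 m or x of mid_0 in the frame of tray between 0.185 and 0.211 m or x of mid_1 in the frame of tray between 0.185 and 0.211 m or x of mid_2 in the frame of tray between 0.185 and 0.211 m)) and value of joint fence below 0.146 m and value of joint lever below 0.003 m and horizontal distance between tea_light and coaster below 0.03 m and z of tea_light in the frame of coaster between 0.001 and 0.008 m and angle between tea_light's own z axis and vertical below 0.15 rad and linear speed of each of end_a, end_b, mid_0, mid_1, mid_2, tea_light below 0.02 m/s); the robot touches nothing.
It fails at once if the tea glass or the jam jar is pushed more than 3 cm (distance of any of tea_glass, jam_jar from where it was at the start of the episode above 0.03 m).
Of mid_0, mid_1, mid_2 only 1 to 3 are there at a start; the rules pass over those that are not, and their reading is None.
At some moment in a run one of end_a, end_b, mid_0, mid_1, mid_2 may be knocked a few centimetres aside while the robot is not near it.
Once in a run the grip may slacken for a moment while it holds something.
It also fails if it takes over 210 s, if anything falls off the work surface, if the arm or the gripper's body presses on something with over 40 N, if the wrist force passes 120 N, or if a joint passes its speed limit or range.

## Robot

A 6-joint arm with a two-finger parallel gripper is mounted at the origin on a cart in front of the work surface, level with it; the furniture and walls round the work are solid. World frame = base frame: x ahead of the robot, y to its left, z up, the work surface at z = 0. Lengths are in mm, angles in rad, forces in N, time in s.
With the tool pointing down it reaches from about 350 to 775 mm from the base axis. Payload 7.3 kg.
Tool frame: the origin (TCP) lies between the finger pads; the fingertips stand tcp_to_tips ahead of it and the grasp point (between the pads) lies 5 mm behind it (tcp_to_tips is the distance from the TCP to the fingertips, in mm); z points along the fingers, x is the direction in which the jaws open and shut, and the axes are right-handed (so a half turn about z gives the same grasp; the last joint's range is limited). The gripper opens to 92 mm and grips with 3 to 60 N. Pads are 19 mm wide; open, the fingers measure 130 mm over their backs; the gripper's body (75 mm by 190 mm) begins 47 mm behind the grasp point.
Start: joints at [1.027, 0.342, 1.524, -0, 1.275, -0.146], TCP at [203.367, 484.03, 240.741] pointing down, gripper open.
Joint ranges: [-2.53, 2.53], [-0.77, 2.02], [0.04, 2.7], [-1, 4.14], [0.28, 2.66], [-3.11, 3.11]. Speed limits (rad/s): [2.57, 2.57, 3.14, 3.14, 3.14, 3.14].

## Interface

Orientations are given as [roll, pitch, yaw] about the fixed x, y, z axes, in that order (R = Rz(yaw) Ry(pitch) Rx(roll)).
In Python, from plant import * gives the robot as it stands.
- The arm moves only by the tool drive_tool, never from a script. Its argument "deltas" is a list of rows, each an object of numbers: "hand": the gripper's target within -1 to 1 (shut at 1, half-way at 0, fully open at -1); "tx", "ty", "tz": the shift along the tool's x, y, z each as a share of 4 cm, from -1 to 1; "wx", "wy", "wz": the turn, a rotation vector about the tool's x, y, z each as a share of 5 degrees, from -1 to 1. In form: [{"hand": .., "tx": .., "ty": .., "tz": .., "wx": .., "wy": .., "wz": ..}, ...]. A call has 1 to 20 rows; each row shifts and turns the commanded pose from where the row before left it, along the tool's axes as they then stand; what a row does not reach is not made up. A row lasts 1/12 s, in which the tool goes at most 41.7 mm and 7.16 degrees, less where a joint would pass 70% of its speed; a pose out of reach is approached as far as the arm can. A call with a number of a shift or a turn outside -1 to 1 is refused whole. A call with a gripper value outside its range is refused whole. The fingers move at their own pace and stop on an object; the grip force is fixed at half the most. Time passes only in rows, so rows that do not move let the fingers close. It gives the time, the measured TCP pose, the force and the opening at its end, in the units of the state.
- get_obs(): the state, without advancing time (a new reading comes with each control period).
- capture(name): name is "side" or "top" or "wrist"; returns the picture (384x512x3 uint8, red, green, blue); there is no depth.
- camera_model(name): a dict with "fx", "fy", "cx", "cy" (pixels), "rvec" (rotation vector, rad) and "tvec" (3), from world to camera coordinates, as OpenCV has them. Camera axes: x right, y down, z forward; pixel columns grow to the right and rows downward; lengths in mm; the calibration is good to about 2 mm. A picture is of the moment at which its call begins: read the wrist's pose just before it. camera_model takes no time and is no camera call; for the wrist camera it gives the pose at the moment of the call.
- close_job(): hands the job in, once; it reports no verdict.
The state is a dict: "time": time; "joint_positions": joint angles; "dq": joint speeds; "tau": joint torques, N m; "tool_pos": TCP position; "tcp_rot": TCP orientation; "contact_force": force on the tool from outside, world axes, zero at the start; "moment": the same for the moment, N m; "grip_width": finger opening in mm.
Only numpy, scipy, OpenCV 4.12 (cv2) and the standard library are available. Lean on these libraries where they do the work, as an engineer would, in place of code of your own. Each camera call takes 0.05 s, during which the arm holds its last target.

## Working session

There is one attempt and no reset: what is moved stays moved. The work goes in short steps, Python scripts to look and compute and a tool call to move; the robot and the scene stay as the last step left them, time stands still between calls to the robot, and variables do not carry over. Pictures are saved under pics/ and viewed, and the job is handed in when it is done.

Besides the shell and the picture viewer there is one more tool, called as a command line: name --argument value ..., lists and objects as JSON in quotes. drive_tool: Moves the arm, as the interface text tells. Its arguments: {"type":"object","properties":{"deltas":{"type":"array","items":{"type":"object","properties":{"hand":{"type":"number"},"tx":{"type":"number"},"ty":{"type":"number"},"tz":{"type":"number"},"wx":{"type":"number"},"wy":{"type":"number"},"wz":{"type":"number"}}}}},"required":["deltas"]}

```bash
ls; mkdir -p pics
python3 - <<'E'
from plant import *
import cv2
print(get_obs())
for n in ("top","side","wrist"):
    print(n,camera_model(n))
    im=capture(n); cv2.imwrite(f"pics/{n}0.png",im[:,:,::-1])
E
```

```text
pics
{'time': 0.0, 'joint_positions': array([ 1.02699898e+00,  3.42749934e-01,  1.52501888e+00, -2.00628141e-06,
        1.27541831e+00, -1.46004669e-01]), 'dq': array([ 0.00032438, -0.00140387,  0.00015181, -0.00248971,  0.00167862,
        0.00062131]), 'tau': array([-1.27843330e-03, -4.31239164e+01, -2.44216543e+01,  7.17010559e-02,
        5.58729633e-02, -1.11379027e-04]), 'tool_pos': array([203.15376876, 483.67503531, 240.03018578]), 'tcp_rot': array([-3.14136258e+00,  1.57777843e-03,  1.17300442e+00]), 'contact_force': array([0.09258003, 0.88404908, 0.28374061]), 'moment': array([-0.03437799, -0.00495511, -0.00808305]), 'grip_width': 91.62365341566294}
top {'fx': 450.62323412604655, 'fy': 450.62323412604655, 'cx': 258.3563940200332, 'cy': 190.2710486059327, 'rvec': array([ 2.0743988 , -2.0714316 ,  0.28982266]), 'tvec': array([ -55.44440374,  586.55695742, 1468.19457724])}
side {'fx': 350.99792482346476, 'fy': 350.99792482346476, 'cx': 252.68639151356297, 'cy': 194.77464924961834, 'rvec': array([ 0.1838644 , -2.65048319,  1.57669752]), 'tvec': array([562.82134456, 167.12357517, 905.13199599])}
wrist {'fx': 286.1615485055319, 'fy': 286.1615485055319, 'cx': 255.1813929941927, 'cy': 188.98685494894394, 'rvec': array([-2.40443905, -1.59731365, -0.23303251]), 'tvec': array([-523.79611904,  -34.60095633,  392.32914624])}
```

View pics/top0.png

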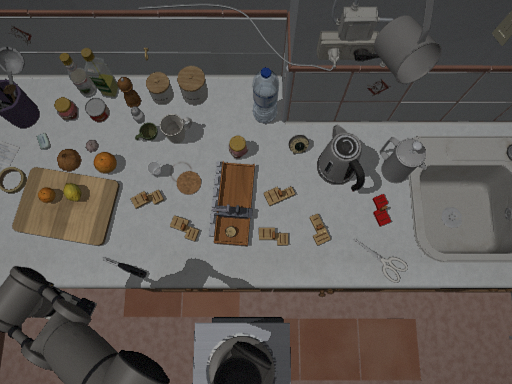

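View pics/side0.png

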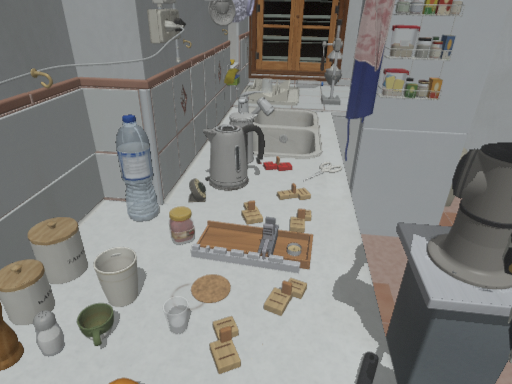

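View pics/wrist0.png

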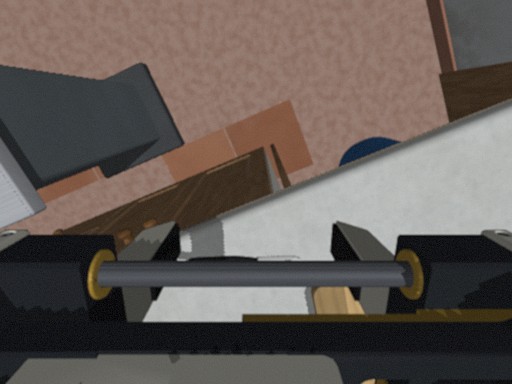

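```bash
cat > h.py <<'E'
from plant import *
import cv2, numpy as np
from scipy.spatial.transform import Rotation as R
def snap(n,fn,crop=None,s=1):
    m=camera_model(n); im=capture(n)[:,:,::-1]
    if crop: x0,y0,x1,y1=crop; im=im[y0:y1,x0:x1]
    if s!=1: im=cv2.resize(im,None,fx=s,fy=s,interpolation=cv2.INTER_CUBIC)
    cv2.imwrite("pics/"+fn,im); return m
def px2w(m,u,v,z):
    Rm=cv2.Rodrigues(np.array(m['rvec']))[0]; t=np.array(m['tvec'])
    d=Rm.T@np.array([(u-m['cx'])/m['fx'],(v-m['cy'])/m['fy'],1]); c=-Rm.T@t
    return c+d*(z-c[2])/d[2]
def w2px(m,P):
    K=np.array([[m['fx'],0,m['cx']],[0,m['fy'],m['cy']],[0,0,1]])
    return cv2.projectPoints(np.array(P,float).reshape(-1,1,3),np.array(m['rvec']),np.array(m['tvec']),K,None)[0].reshape(-1,2)
E
python3 - <<'E'
from h import *
m=camera_model("top")
im=cv2.imread("pics/top0.png")
c=im[130:270,110:400]
cv2.imwrite("pics/c1.png",cv2.resize(im[145:255,120:270],None,fx=5,fy=5,interpolation=cv2.INTER_CUBIC))
cv2.imwrite("pics/c2.png",cv2.resize(im[145:255,200:350],None,fx=5,fy=5,interpolation=cv2.INTER_CUBIC))
print(px2w(m,230,232,0),px2w(m,189,182,0))
E
```

```text
[456.42066863  45.43820833   0.        ] [640.97519132 198.43459735   0.        ]
```

View pics/c1.png

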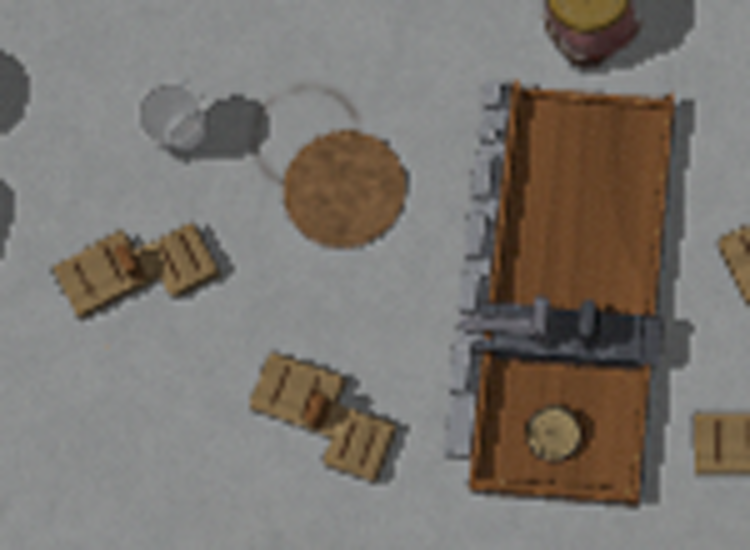

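View pics/c2.png

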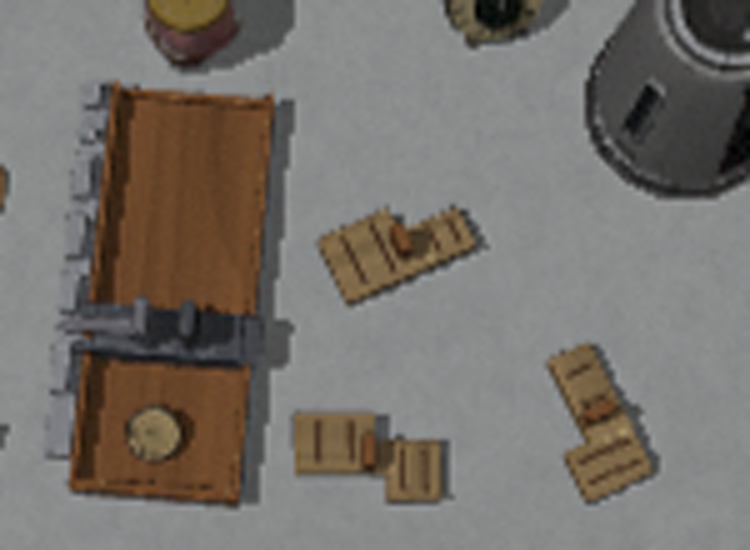

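Run:
```python
import plant
print([n for n in dir(plant) if not n.startswith('__')])
print(getattr(plant,'tcp_to_tips',None))
```

```text
['Unreachable', 'camera_model', 'capture', 'close_job', 'get_obs', 'tcp_to_tips']
14.0
```

```bash
cat >> h.py <<'E'
def boxpoly(x0,x1,y0,y1): return np.array([[x0,y0],[x1,y0],[x1,y1],[x0,y1]],float)
SH={'a':[(-21.25,11.25,-51.5,-12.5),(-21.25,31.25,-5.5,51.5),(-21.25,11.25,-13,-5)],
    'b':[(-31.25,21.25,-51.5,-12.5),(-11.25,21.25,-5.5,51.5),(-11.25,21.25,-13,-5)],
    'm':[(-31.25,11.25,-51.5,-12.5),(-11.25,31.25,-5.5,51.5),(-11.25,11.25,-13,-5)]}
def render(m,sh,x,y,th,zb,win,s=4):
    x0,y0,x1,y1=win; W=(x1-x0)*s;H=(y1-y0)*s
    img=np.zeros((H,W),np.uint8); c,sn=np.cos(th),np.sin(th)
    parts=[(p,0,18) for p in SH[sh]]+[((-11,11,-5,5),18,48)]
    for p,z0,z1 in parts:
        q=boxpoly(*p)@np.array([[c,sn],[-sn,c]])+[x,y]
        P=np.vstack([np.c_[q,np.full(4,zb+z0)],np.c_[q,np.full(4,zb+z1)]])
        uv=w2px(m,P); uv=((uv-[x0-0.5,y0-0.5])*s-0.5)
        h=cv2.convexHull(uv.astype(np.float32)).reshape(-1,2)
        cv2.fillConvexPoly(img,np.round(h*16).astype(np.int32),255,cv2.LINE_AA,4)
    return cv2.resize(img,(x1-x0,y1-y0),interpolation=cv2.INTER_AREA).astype(float)/255
E
python3 - <<'E'
from h import *
from scipy.optimize import least_squares
m=camera_model("top"); im=cv2.imread("pics/top0.png")
pts=[]
for (x,y),t in zip([(470,488),(640,503),(673,97),(515,88)],[(-8,59),(-8,-59),(None,-59),(None,59)]):
    p=px2w(m,(x+.5)/5-.5+120,(y+.5)/5-.5+145,26); pts.append(p[:2]); print(p)
pts=np.array(pts); 
print([np.linalg.norm(pts[i]-pts[(i+1)%4]) for i in range(4)])
d=(pts[3]-pts[0]+pts[2]-pts[1]); print("yaw",np.arctan2(d[1],d[0])); 
e=pts[0]-pts[1]; print("yaw from end", np.arctan2(-e[0],e[1]))
hsv=cv2.cvtColor(im,cv2.COLOR_BGR2HSV)
for u,v in [(135,210),(172,225),(149,196),(232,200),(220,215),(150,220),(381,210)]: print(u,v,hsv[v,u])
print('tea',px2w(m,(553.5)/5-.5+120,434.5/5-.5+145,21),'coaster',px2w(m,346.5/5-.5+120,189.5/5-.5+145,4))
E
```

```text
[415.76393887  99.78937609  26.        ]
[405.51608623 -17.77683955  26.        ]
[701.69241004 -39.38851284  26.        ]
[708.43215541  75.45367717  26.        ]
[np.float64(118.0120059356473), np.float64(296.9637675013053), np.float64(115.03978778000317), np.float64(293.6782443679581)]
yaw -0.07787192710002373
yaw from end -0.08694688172826534
135 210 [105   4 141]
172 225 [ 18 110 130]
149 196 [ 17 117  72]
232 200 [ 13 149 108]
220 215 [99 50 36]
150 220 [ 80   5 142]
381 210 [ 13 162  55]
tea [454.61006999  43.44542663  21.        ] coaster [638.23478855 198.45258349   4.        ]
```

```bash
cat >> h.py <<'E'
from scipy.optimize import minimize
def wood(im):
    hsv=cv2.cvtColor(im,cv2.COLOR_BGR2HSV)
    return ((hsv[...,1]>60)&(hsv[...,0]<30)).astype(np.uint8)
def fit(m,mask,win,shapes='abm',zb=0,ths=None,x0=None):
    x0_,y0_,x1_,y1_=win; M=mask[y0_:y1_,x0_:x1_].astype(float)
    vs,us=np.nonzero(M); c=px2w(m,us.mean()+x0_,vs.mean()+y0_,zb+12)
    out=[]
    for sh in shapes:
        best=None
        for th in (np.arange(-1.6,1.5,0.35) if ths is None else ths):
            f=lambda p:((render(m,sh,p[0],p[1],p[2]/50,zb,win)-M)**2).sum()
            # centre shift
            a=np.array([[ (b[0]+b[1])/2,(b[2]+b[3])/2,(b[1]-b[0])*(b[3]-b[2])] for b in SH[sh]])
            o=(a[:,:2]*a[:,2:]).sum(0)/a[:,2].sum()
            cc,s=np.cos(th),np.sin(th)
            q=[c[0]-cc*o[0]+s*o[1],c[1]-s*o[0]-cc*o[1],th*50]
            sim=[q]+[list(np.array(q)+d) for d in ([12,0,0],[0,12,0],[0,0,12])]
            r=minimize(f,q,method='Nelder-Mead',options=dict(initial_simplex=sim,maxfev=120,xatol=.1,fatol=.05))
            if best is None or r.fun<best.fun: best=r
        out.append((best.fun/M.sum(),sh,best.x[0],best.x[1],best.x[2]/50))
    return sorted(out)
E
cat > blobs.py <<'E'
from h import *
def blobs(im,zone=(120,180,350,255)):
    W=wood(im); n,l,st,ce=cv2.connectedComponentsWithStats(W,connectivity=8)
    r=[]
    for i in range(1,n):
        x,y,w,h,a=st[i]
        if 150<a<420 and zone[0]<x<zone[2] and zone[1]<y<zone[3]:
            r.append(((l==i).astype(np.uint8),(x-5,y-5,x+w+5,y+h+5),a,ce[i]))
    return r
E
python3 - <<'E'
from blobs import *
m=camera_model("top"); im=cv2.imread("pics/top0.png")
for mk,w,a,c in blobs(im):
    print(a,c.round(1))
    for r in fit(m,mk,w): print('  ',r[1],np.round(r,3) if 0 else [round(float(r[0]),3)]+[round(float(v),2) for v in r[2:]])
E
```

```text
347 [277.8 194.7]
   a [0.093, 592.1, -130.56, 0.43]
   m [0.201, 589.04, -132.26, 0.49]
   b [0.387, 588.95, -129.18, 0.22]
332 [146.5 198.2]
   m [0.126, 576.1, 345.52, 0.54]
   b [0.22, 578.41, 346.93, 0.47]
   a [0.27, 575.29, 345.14, 0.42]
343 [319.1 229.8]
   b [0.073, 468.12, -266.26, -1.14]
   a [0.156, 468.09, -266.41, 2.01]
   m [0.24, 469.13, -266.92, -1.07]
339 [184.3 227.4]
   m [0.102, 469.59, 206.93, -0.33]
   b [0.227, 471.31, 206.03, -0.37]
   a [0.27, 468.1, 207.4, -0.41]
336 [272.9 235.5]
   m [0.095, 440.56, -105.93, 0.03]
   b [0.211, 442.72, -105.69, -0.0]
   a [0.248, 438.94, -106.16, -0.01]
```

```bash
cat >> h.py <<'E'
TO=np.array([418.6,40.4]); TY=-0.08
def t2w(x,y): c,s=np.cos(TY),np.sin(TY); return TO+[c*x-s*y,s*x+c*y]
def w2t(x,y): c,s=np.cos(TY),np.sin(TY); d=np.array([x,y])-TO; return np.array([c*d[0]+s*d[1],-s*d[0]+c*d[1]])
def plan(x,y,z,yaw,o=None):
    "turn needed (in 5deg units), then shift in tool axes at the final yaw, in 40 mm units"
    o=o or get_obs(); p=o['tool_pos']; y0=o['tcp_rot'][2]
    dy=(yaw-y0+np.pi)%(2*np.pi)-np.pi
    d=np.array([x,y,z])-p; c,s=np.cos(yaw),np.sin(yaw)
    T=np.array([c*d[0]+s*d[1], s*d[0]-c*d[1], -d[2]])/40
    print("t %.1f pos"%o['time'],p.round(1),"rot",o['tcp_rot'].round(3),"j6 after %.2f"%(o['joint_positions'][5]-dy),"grip %.1f"%o['grip_width'],"F",o['contact_force'].round(1))
    print("turn wz total %.2f ; shift tx %.2f ty %.2f tz %.2f"%(-dy/np.radians(5),*T))
E
python3 - <<'E'
from h import *
o=get_obs(); m=camera_model("wrist")
Rm=cv2.Rodrigues(m['rvec'])[0]; c=-Rm.T@m['tvec']; Rt=R.from_euler('xyz',o['tcp_rot']).as_matrix()
print("cam in tool",Rt.T@(c-o['tool_pos']),"cam axes in tool\n",(Rt.T@Rm.T).round(2))
print(w2t(454.6,43.4))
plan(454.6,43.4,150,1.49)
E
```

```text
cam in tool [-6.18990857e-02 -8.00165927e+01 -1.44133224e+02] cam axes in tool
 [[ 1.   -0.   -0.  ]
 [ 0.    0.96  0.29]
 [ 0.   -0.29  0.96]]
[35.64511734  5.8673341 ]
t 0.1 pos [203.2 483.8 240.2] rot [-3.141e+00  1.000e-03  1.173e+00] j6 after -0.46 grip 92.1 F [-0.6  0.2  0.1]
turn wz total -3.63 ; shift tx -10.47 ty 7.15 tz 2.26
```

drive_tool --deltas '[{"hand":-1,"wz":-0.72},{"hand":-1,"wz":-0.72},{"hand":-1,"wz":-0.73},{"hand":-1,"wz":-0.73},{"hand":-1,"wz":-0.73},{"hand":-0.5,"tx":-0.5,"ty":0.3},{"hand":-0.1,"tx":-0.75,"ty":0.5},{"hand":-0.1,"tx":-0.75,"ty":0.5},{"hand":-0.1,"tx":-0.75,"ty":0.5},{"hand":-0.1,"tx":-0.75,"ty":0.5},{"hand":-0.1,"tx":-0.75,"ty":0.5},{"hand":-0.1,"tx":-0.75,"ty":0.5},{"hand":-0.1,"tx":-0.75,"ty":0.5},{"hand":-0.1,"tx":-0.75,"ty":0.5,"tz":0.1},{"hand":-0.1,"tx":-0.75,"ty":0.5,"tz":0.2},{"hand":-0.1,"tx":-0.75,"ty":0.5,"tz":0.2},{"hand":-0.1,"tx":-0.75,"ty":0.5,"tz":0.2},{"hand":-0.1,"tx":-0.75,"ty":0.5,"tz":0.2},{"hand":-0.1,"tx":-0.75,"ty":0.5,"tz":0.2},{"hand":-0.1,"tx":-0.22,"ty":0.35,"tz":0.2}]'

```text
invalid input
```

Run:
```python
from h import *
plan(454.6,43.4,150,1.49)
snap("wrist","w1.png")
snap("side","s1.png")
```

```text
t 0.1 pos [203.2 483.8 240.2] rot [-3.141e+00  1.000e-03  1.173e+00] j6 after -0.46 grip 92.1 F [-0.6  0.2  0.1]
turn wz total -3.63 ; shift tx -10.47 ty 7.15 tz 2.26
```

View pics/w1.png

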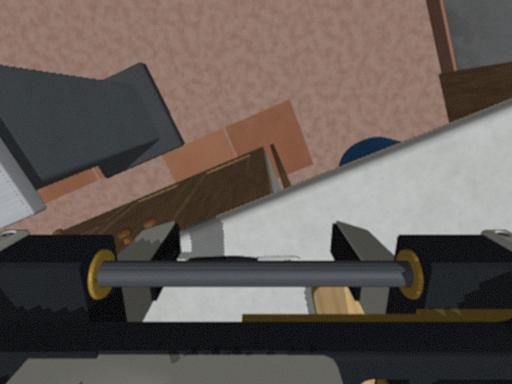

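View pics/s1.png

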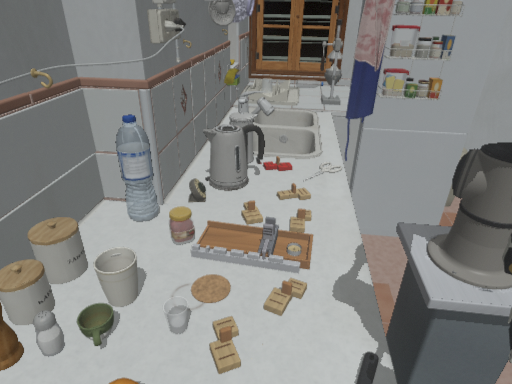

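drive_tool --deltas '[{"hand":-1,"tx":0,"ty":0,"tz":0,"wx":0,"wy":0,"wz":-0.9},{"hand":-1,"tx":0,"ty":0,"tz":0,"wx":0,"wy":0,"wz":-0.9},{"hand":-1,"tx":0,"ty":0,"tz":0,"wx":0,"wy":0,"wz":-0.9},{"hand":-1,"tx":0,"ty":0,"tz":0,"wx":0,"wy":0,"wz":-0.9},{"hand":-0.1,"tx":-0.75,"ty":0.5,"tz":0,"wx":0,"wy":0,"wz":0},{"hand":-0.1,"tx":-0.75,"ty":0.5,"tz":0,"wx":0,"wy":0,"wz":0},{"hand":-0.1,"tx":-0.75,"ty":0.5,"tz":0,"wx":0,"wy":0,"wz":0},{"hand":-0.1,"tx":-0.75,"ty":0.5,"tz":0,"wx":0,"wy":0,"wz":0},{"hand":-0.1,"tx":-0.75,"ty":0.5,"tz":0,"wx":0,"wy":0,"wz":0},{"hand":-0.1,"tx":-0.75,"ty":0.5,"tz":0,"wx":0,"wy":0,"wz":0},{"hand":-0.1,"tx":-0.75,"ty":0.5,"tz":0,"wx":0,"wy":0,"wz":0}]'

```text
time: 1.17
tool_pos: [325.7, 261.5, 240.8]
tcp_rot: [3.141, -0.0, 1.488]
contact_force: [0.5, 1.0, 0.1]
grip_width: 52.1
```

Run:
```python
from h import *
plan(454.6,43.4,150,1.49)
```

```text
t 1.2 pos [325.7 261.5 240.8] rot [ 3.141 -0.     1.488] j6 after -1.00 grip 52.1 F [0.5 1.  0.1]
turn wz total -0.03 ; shift tx -5.17 ty 3.65 tz 2.27
```

drive_tool --deltas '[{"hand":-0.1,"tx":-0.73,"ty":0.52,"tz":0.2,"wx":0,"wy":0,"wz":0},{"hand":-0.1,"tx":-0.74,"ty":0.52,"tz":0.2,"wx":0,"wy":0,"wz":0},{"hand":-0.1,"tx":-0.74,"ty":0.52,"tz":0.3,"wx":0,"wy":0,"wz":0},{"hand":-0.1,"tx":-0.74,"ty":0.52,"tz":0.3,"wx":0,"wy":0,"wz":0},{"hand":-0.1,"tx":-0.74,"ty":0.52,"tz":0.3,"wx":0,"wy":0,"wz":0},{"hand":-0.1,"tx":-0.74,"ty":0.52,"tz":0.3,"wx":0,"wy":0,"wz":0},{"hand":-0.1,"tx":-0.74,"ty":0.52,"tz":0.3,"wx":0,"wy":0,"wz":0},{"hand":-0.1,"tx":0,"ty":0,"tz":0.37,"wx":0,"wy":0,"wz":0},{"hand":-0.1,"tx":0,"ty":0,"tz":0,"wx":0,"wy":0,"wz":0}]'

```text
time: 1.92
tool_pos: [452.3, 43.2, 147.5]
tcp_rot: [-3.137, -0.0, 1.483]
contact_force: [-0.6, 0.6, -0.1]
grip_width: 50.4
```

Run:
```python
from h import *
plan(454.6,43.4,150,1.49)
print(camera_model("wrist"))
snap("wrist","w1.png")
snap("top","t1.png",(110,130,270,260),5)
```

```text
t 1.9 pos [452.3  43.2 147.5] rot [-3.137 -0.     1.483] j6 after -1.56 grip 50.4 F [-0.6  0.6 -0.1]
turn wz total -0.08 ; shift tx 0.01 ty 0.06 tz -0.06
{'fx': 286.1615485055319, 'fy': 286.1615485055319, 'cx': 255.1813929941927, 'cy': 188.98685494894394, 'rvec': array([-2.14937038, -1.96839721, -0.28495268]), 'tvec': array([ -82.89342978, -435.44902738,  175.43003187])}
```

View pics/w1.png

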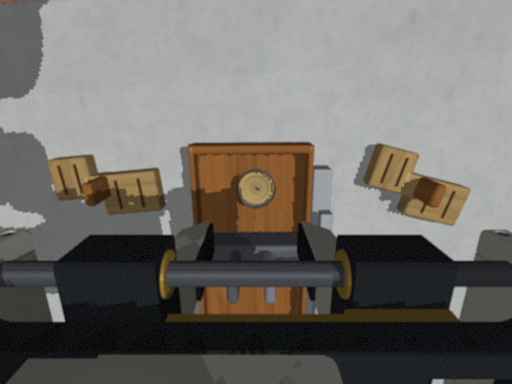

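View pics/t1.png

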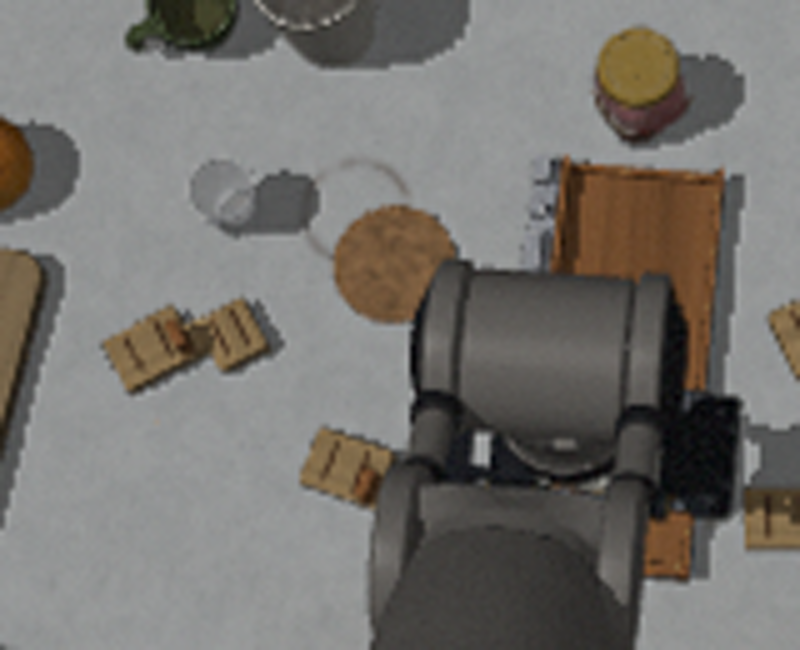

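Run:
```python
from h import *
m=camera_model("wrist")
print('tea',px2w(m,256.5,187,21))
for p in [(189.5,143.5),(313,144)]: print(px2w(m,*p,26))
print('inner end wall top',[px2w(m,*p,26) for p in [(196,153),(307,152)]])
plan(454.6,43.4,21,1.49)
cv2.imwrite("pics/w1c.png",cv2.resize(cv2.imread("pics/w1.png")[120:320,160:360],None,fx=3,fy=3))
```

```text
tea [452.8015371   46.42359959  21.        ]
[403.90941902 -12.2600802   26.        ]
[414.12040807 102.56885431  26.        ]
inner end wall top [array([413.26627457,  -7.49734589,  26.        ]), array([421.15909219,  96.74201719,  26.        ])]
t 2.0 pos [452.5  45.  149.7] rot [-3.14  -0.     1.487] j6 after -1.56 grip 50.3 F [-0.1  0.4  0.6]
turn wz total -0.04 ; shift tx -0.04 ty 0.05 tz 3.22
```

View pics/w1c.png

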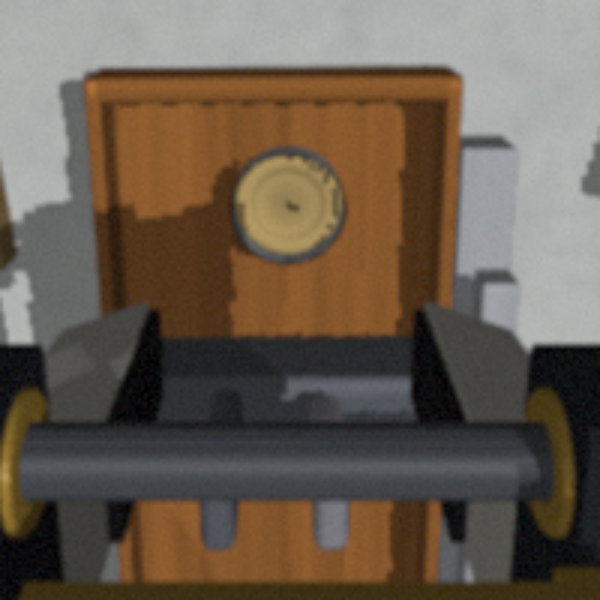

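Run:
```python
from h import *
o=get_obs();m=snap("wrist","w2.png"); o2=get_obs(); print(o['tool_pos'],o2['tool_pos'])
im=cv2.imread("pics/w2.png")
cv2.imwrite("pics/w2c.png",cv2.resize(im[120:320,160:360],None,fx=3,fy=3))
np.savez("w2.npz",rvec=m['rvec'],tvec=m['tvec'])
```

```text
[452.53134662  45.00388811 149.69990838] [452.87903268  45.41244338 150.33721908]
```

View pics/w2c.png

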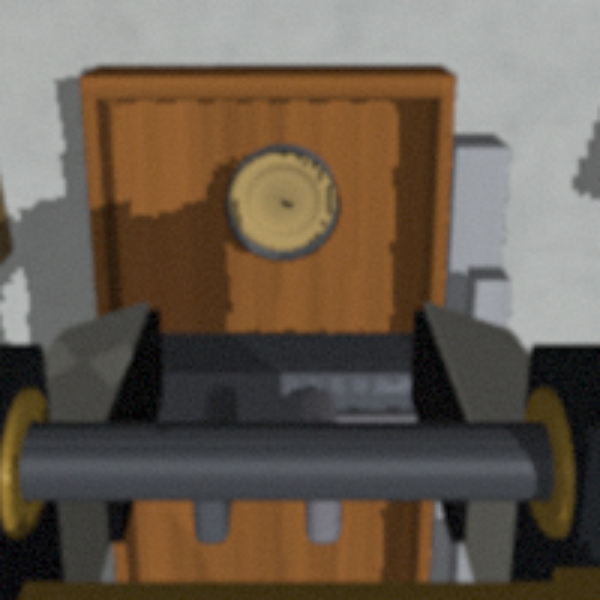

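Run:
```python
from h import *
m=camera_model("wrist"); d=np.load("w2.npz"); m['rvec']=d['rvec'];m['tvec']=d['tvec']
f=lambda x,y,z: px2w(m,(x+.5)/3-.5+160,(y+.5)/3-.5+120,z).round(1)
print('tea',f(283,203,21))
a=f(82,72,26);b=f(454,74,26); print(a,b,np.linalg.norm(a-b),(a+b)/2, np.arctan2(-(b-a)[0],(b-a)[1]))
print('inner floor edge',f(103,100,26),f(438,100,26))
print('inner wall bottom R',f(446,300,26),'L outer',f(95,300,26))
print('fence face top', f(160,336,40),f(410,336,40))
print('fence grips',f(212,543,88),f(323,543,88))
```

```text
tea [452.9  43.9  21. ]
[403.9 -14.6  26. ] [414.3 100.7  26. ] 115.76808713976403 [409.1   43.05  26.  ] -0.08995604747963577
inner floor edge [413.1  -9.4  26. ] [422.   95.5  26. ]
inner wall bottom R [490.   95.8  26. ] L outer [480.1 -21.9  26. ]
fence face top [488.7   1.   40. ] [495.5  81.6  40. ]
fence grips [531.8  17.2  88. ] [534.5  48.6  88. ]
```

drive_tool --deltas '[{"hand":-0.1,"tx":-0.03,"ty":0.02,"tz":0.5,"wx":0,"wy":0,"wz":0},{"hand":-0.1,"tx":0,"ty":0,"tz":0.7,"wx":0,"wy":0,"wz":0},{"hand":-0.1,"tx":0,"ty":0,"tz":0.7,"wx":0,"wy":0,"wz":0},{"hand":-0.1,"tx":0,"ty":0,"tz":0.6,"wx":0,"wy":0,"wz":0},{"hand":-0.1,"tx":0,"ty":0,"tz":0.4,"wx":0,"wy":0,"wz":0},{"hand":-0.1,"tx":0,"ty":0,"tz":0.25,"wx":0,"wy":0,"wz":0},{"hand":-0.1,"tx":0,"ty":0,"tz":0,"wx":0,"wy":0,"wz":0},{"hand":0.4,"tx":0,"ty":0,"tz":0,"wx":0,"wy":0,"wz":0},{"hand":0.4,"tx":0,"ty":0,"tz":0,"wx":0,"wy":0,"wz":0},{"hand":0.4,"tx":0,"ty":0,"tz":0,"wx":0,"wy":0,"wz":0},{"hand":0.4,"tx":0,"ty":0,"tz":0,"wx":0,"wy":0,"wz":0}]'

```text
time: 2.98
tool_pos: [454.7, 43.9, 25.2]
tcp_rot: [3.139, -0.0, 1.487]
contact_force: [0.1, 2.8, 6.0]
grip_width: 36.3
```

Run:
```python
from h import *
plan(638.2,199,100,1.49)
snap("wrist","w3.png")
```

```text
t 3.0 pos [454.7  43.9  25.2] rot [ 3.139 -0.     1.487] j6 after -1.56 grip 36.3 F [0.1 2.8 6. ]
turn wz total -0.03 ; shift tx 4.24 ty 4.26 tz -1.87
```

View pics/w3.png

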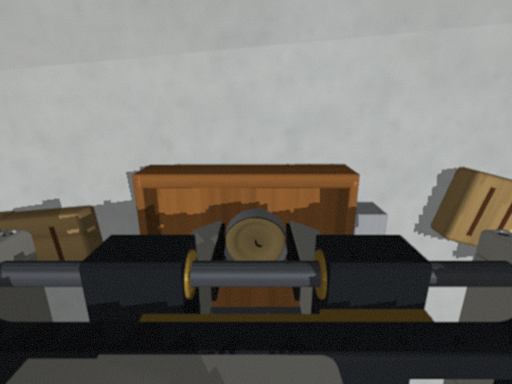

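drive_tool --deltas '[{"hand":0.5,"tx":0,"ty":0,"tz":0,"wx":0,"wy":0,"wz":0},{"hand":0.5,"tx":0,"ty":0,"tz":-0.3,"wx":0,"wy":0,"wz":0},{"hand":0.5,"tx":0,"ty":0,"tz":-0.6,"wx":0,"wy":0,"wz":0},{"hand":0.5,"tx":0,"ty":0,"tz":-0.6,"wx":0,"wy":0,"wz":0},{"hand":0.5,"tx":0,"ty":0,"tz":-0.6,"wx":0,"wy":0,"wz":0},{"hand":0.5,"tx":0,"ty":0,"tz":0,"wx":0,"wy":0,"wz":0}]'

```text
time: 3.53
tool_pos: [456.4, 43.4, 112.3]
tcp_rot: [3.133, -0.0, 1.487]
contact_force: [1.3, -0.6, -0.2]
grip_width: 36.1
```

Run:
```python
from h import *
plan(638.2,199,100,1.49)
snap("wrist","w4.png")
```

```text
t 3.5 pos [456.4  43.4 112.3] rot [ 3.133 -0.     1.487] j6 after -1.56 grip 36.1 F [ 1.3 -0.6 -0.2]
turn wz total -0.03 ; shift tx 4.24 ty 4.22 tz 0.31
```

View pics/w4.png

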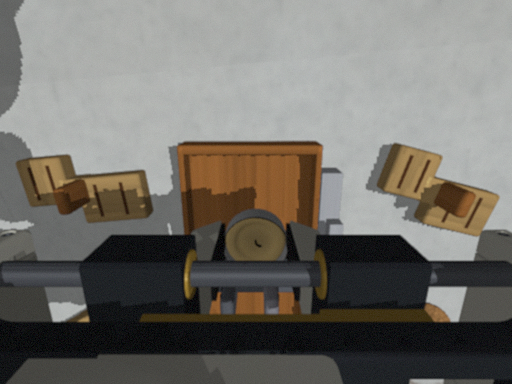

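drive_tool --deltas '[{"hand":0.5,"tx":0.3,"ty":0,"tz":-0.5,"wx":0,"wy":0,"wz":0},{"hand":0.5,"tx":0.6,"ty":0.3,"tz":0,"wx":0,"wy":0,"wz":0},{"hand":0.5,"tx":0.6,"ty":0.6,"tz":0,"wx":0,"wy":0,"wz":0},{"hand":0.5,"tx":0.6,"ty":0.6,"tz":0,"wx":0,"wy":0,"wz":0},{"hand":0.5,"tx":0.6,"ty":0.6,"tz":0,"wx":0,"wy":0,"wz":0},{"hand":0.5,"tx":0.6,"ty":0.7,"tz":0,"wx":0,"wy":0,"wz":0},{"hand":0.5,"tx":0.6,"ty":0.7,"tz":0,"wx":0,"wy":0,"wz":0},{"hand":0.5,"tx":0.34,"ty":0.72,"tz":0,"wx":0,"wy":0,"wz":0},{"hand":0.5,"tx":0,"ty":0,"tz":0,"wx":0,"wy":0,"wz":0},{"hand":0.5,"tx":0,"ty":0,"tz":0,"wx":0,"wy":0,"wz":0}]'

```text
time: 4.42
tool_pos: [636.1, 198.8, 125.6]
tcp_rot: [-3.139, 0.001, 1.488]
contact_force: [-0.9, -1.1, -0.4]
grip_width: 36.0
```

Run:
```python
from h import *
plan(638.2,199,24,1.49)
m=snap("wrist","w5.png")
print(m['tvec'])
```

```text
t 4.4 pos [636.1 198.8 125.6] rot [-3.139e+00  1.000e-03  1.488e+00] j6 after -1.30 grip 36.0 F [-0.9 -1.1 -0.4]
turn wz total -0.02 ; shift tx 0.01 ty 0.05 tz 2.54
[-251.16821999 -592.67243664  104.85061032]
```

View pics/w5.png

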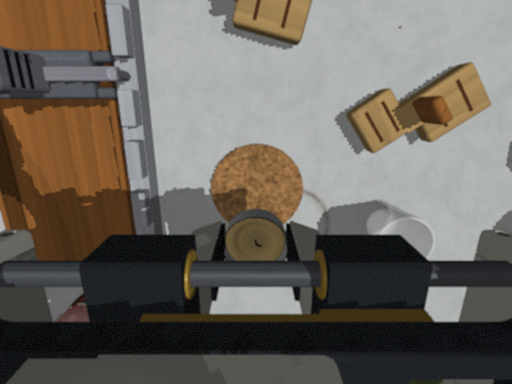

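Run:
```python
from h import *
m=camera_model("wrist"); print('coaster',px2w(m,256,187,4))
print('glass rim', px2w(m,403,240,62))
t=camera_model("top"); print('glass top',px2w(t,172/5+120,115/5+145,50),'jar',px2w(t,588/5+120,8/5+145,85))
```

```text
coaster [633.29754416 199.16357712   4.        ]
glass rim [670.40336283 314.29302077  62.        ]
glass top [677.70153115 315.95063288  50.        ] jar [745.96291002  18.89132648  85.        ]
```

drive_tool --deltas '[{"hand":0.5,"tx":-0.2,"ty":0,"tz":0.5,"wx":0,"wy":0,"wz":0},{"hand":0.5,"tx":0,"ty":0,"tz":0.6,"wx":0,"wy":0,"wz":0},{"hand":0.5,"tx":0,"ty":0,"tz":0.6,"wx":0,"wy":0,"wz":0},{"hand":0.5,"tx":0,"ty":0,"tz":0.4,"wx":0,"wy":0,"wz":0},{"hand":0.5,"tx":0,"ty":0,"tz":0.25,"wx":0,"wy":0,"wz":0},{"hand":0.5,"tx":0,"ty":0,"tz":0.15,"wx":0,"wy":0,"wz":0},{"hand":0.5,"tx":0,"ty":0,"tz":0,"wx":0,"wy":0,"wz":0},{"hand":0.5,"tx":0,"ty":0,"tz":0,"wx":0,"wy":0,"wz":0}]'

```text
time: 5.13
tool_pos: [635.7, 190.4, 28.7]
tcp_rot: [3.141, -0.0, 1.487]
contact_force: [-0.1, -0.3, -0.1]
grip_width: 36.4
```

drive_tool --deltas '[{"hand":0.5,"tx":0,"ty":0,"tz":0.08,"wx":0,"wy":0,"wz":0},{"hand":0.5,"tx":0,"ty":0,"tz":0.04,"wx":0,"wy":0,"wz":0},{"hand":0.5,"tx":0,"ty":0,"tz":0,"wx":0,"wy":0,"wz":0}]'

```text
time: 5.38
tool_pos: [635.7, 190.6, 23.5]
tcp_rot: [3.141, -0.0, 1.487]
contact_force: [0.7, -0.2, 0.1]
grip_width: 36.3
```

drive_tool --deltas '[{"hand":0.5,"tx":0,"ty":0,"tz":0.05,"wx":0,"wy":0,"wz":0},{"hand":0.5,"tx":0,"ty":0,"tz":0,"wx":0,"wy":0,"wz":0}]'

```text
time: 5.55
tool_pos: [635.9, 190.6, 23.2]
tcp_rot: [3.14, -0.0, 1.487]
contact_force: [-4.7, -1.5, 10.1]
grip_width: 36.8
```

Contact. Release and rise.

drive_tool --deltas '[{"hand":-0.1,"tx":0,"ty":0,"tz":0,"wx":0,"wy":0,"wz":0},{"hand":-0.1,"tx":0,"ty":0,"tz":0,"wx":0,"wy":0,"wz":0},{"hand":-0.1,"tx":0,"ty":0,"tz":0,"wx":0,"wy":0,"wz":0},{"hand":-0.1,"tx":0,"ty":0,"tz":-0.4,"wx":0,"wy":0,"wz":0},{"hand":-0.1,"tx":0,"ty":0,"tz":-0.7,"wx":0,"wy":0,"wz":0},{"hand":-0.1,"tx":0,"ty":0,"tz":-0.7,"wx":0,"wy":0,"wz":0},{"hand":-0.1,"tx":0,"ty":0,"tz":-0.7,"wx":0,"wy":0,"wz":0},{"hand":-0.3,"tx":0,"ty":0,"tz":-0.7,"wx":0,"wy":0,"wz":0},{"hand":-0.3,"tx":0,"ty":0,"tz":0,"wx":0,"wy":0,"wz":0}]'

```text
time: 6.3
tool_pos: [638.5, 191.1, 155.7]
tcp_rot: [3.131, -0.003, 1.487]
contact_force: [0.1, 0.7, 0.7]
grip_width: 58.0
```

Run:
```python
from h import *
plan(*t2w(97,-3),72+80,1.49)
m=snap("wrist","w6.png"); snap("side","s6.png",(150,200,350,350),4)
```

```text
t 6.3 pos [638.5 191.1 155.7] rot [ 3.131e+00 -3.000e-03  1.487e+00] j6 after -1.31 grip 58.0 F [0.1 0.7 0.7]
turn wz total -0.03 ; shift tx -4.27 ty -2.75 tz 0.09
```

View pics/w6.png

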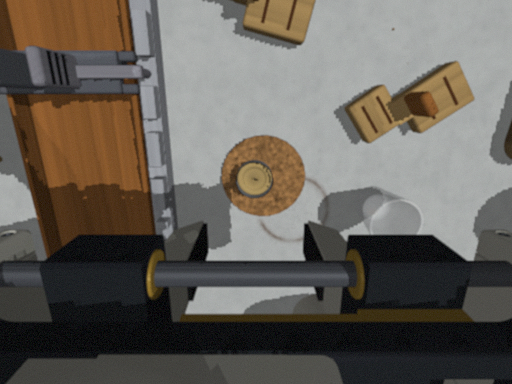

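View pics/s6.png

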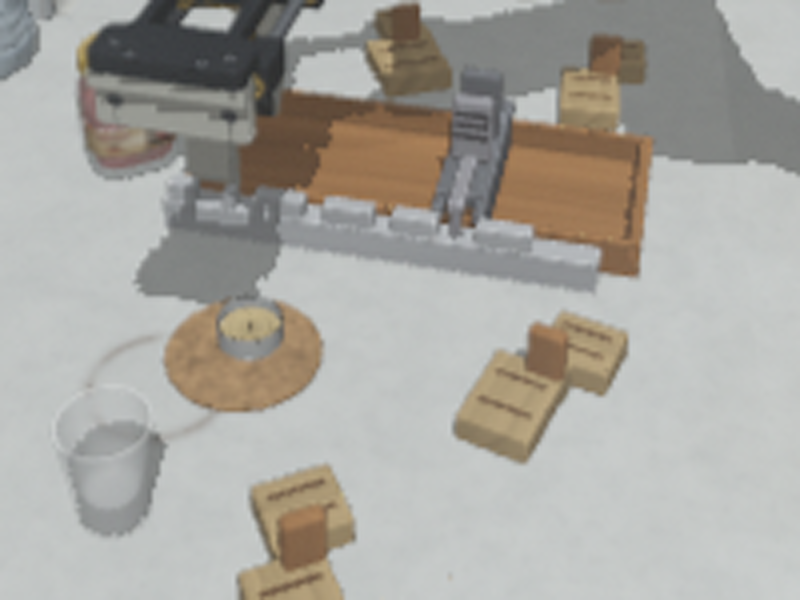

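Run:
```python
from h import *
t=camera_model("top")
f=lambda x,y,z: px2w(t,(x+.5)/5-.5+120,(y+.5)/5-.5+145,z).round(1)
for p in [(541,303),(587,305)]:
    a=f(*p,88); print('grip top far edge',a,w2t(*a[:2]).round(1))
for p in [(490,355),(640,365)]:
    a=f(*p,40); print('face',a,w2t(*a[:2]).round(1))
im=cv2.imread("pics/top0.png"); cv2.imwrite("pics/c3.png",cv2.resize(im[195:230,205:260],None,fx=12,fy=12,interpolation=cv2.INTER_NEAREST))
```

```text
grip top far edge [532.1  49.   88. ] [112.4  17.6]
grip top far edge [530.7  17.8  88. ] [113.5 -13.6]
face [506.7  87.1  40. ] [84.1 53.6]
face [499.7 -17.3  40. ] [ 85.5 -51. ]
```

View pics/c3.png

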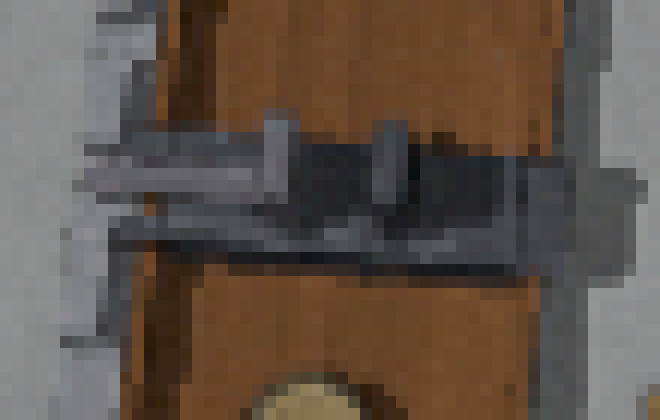

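```bash
sed -i 's/^TO=.*/TO=np.array([417.8,42.0]); TY=-0.083/' h.py
python3 - <<'E'
from h import *
print(t2w(100.5,-5)); plan(*t2w(100.5,-5),150,1.488)
E
```

```text
[517.53950276  28.68528675]
t 6.4 pos [636.1 190.6 150.3] rot [ 3.139e+00 -1.000e-03  1.487e+00] j6 after -1.31 grip 59.5 F [ 0.4 -0.3 -0.6]
turn wz total -0.01 ; shift tx -4.28 ty -2.62 tz 0.01
```

drive_tool --deltas '[{"hand":-0.3,"tx":-0.4,"ty":-0.22,"tz":0,"wx":0,"wy":0,"wz":0},{"hand":-0.3,"tx":-0.7,"ty":-0.4,"tz":0,"wx":0,"wy":0,"wz":0},{"hand":-0.3,"tx":-0.7,"ty":-0.4,"tz":0,"wx":0,"wy":0,"wz":0},{"hand":-0.3,"tx":-0.7,"ty":-0.4,"tz":0,"wx":0,"wy":0,"wz":0},{"hand":-0.3,"tx":-0.7,"ty":-0.5,"tz":0,"wx":0,"wy":0,"wz":0},{"hand":-0.3,"tx":-0.7,"ty":-0.4,"tz":0,"wx":0,"wy":0,"wz":0},{"hand":-0.3,"tx":-0.38,"ty":-0.3,"tz":0,"wx":0,"wy":0,"wz":0},{"hand":-0.3,"tx":0,"ty":0,"tz":0,"wx":0,"wy":0,"wz":0},{"hand":-0.3,"tx":0,"ty":0,"tz":0,"wx":0,"wy":0,"wz":0},{"hand":-0.3,"tx":0,"ty":0,"tz":0,"wx":0,"wy":0,"wz":0}]'

```text
time: 7.23
tool_pos: [517.0, 29.0, 148.4]
tcp_rot: [-3.141, -0.0, 1.487]
contact_force: [0.6, -1.0, -0.1]
grip_width: 59.3
```

Run:
```python
from h import *
plan(*t2w(100.5,-5),68,1.488)
m=snap("wrist","w7.png",(150,120,370,340),3)
```

```text
t 7.2 pos [517.   29.  148.4] rot [-3.141 -0.     1.487] j6 after -1.58 grip 59.3 F [ 0.6 -1.  -0.1]
turn wz total -0.01 ; shift tx -0.01 ty 0.01 tz 2.01
```

View pics/w7.png

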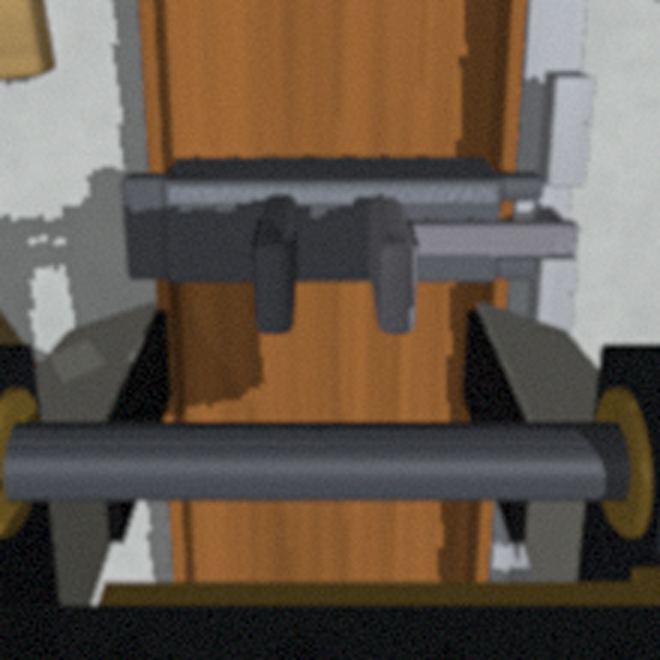

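drive_tool --deltas '[{"hand":-0.3,"tx":0,"ty":0,"tz":0.4,"wx":0,"wy":0,"wz":0},{"hand":-0.3,"tx":0,"ty":0,"tz":0.5,"wx":0,"wy":0,"wz":0},{"hand":-0.3,"tx":0,"ty":0,"tz":0.5,"wx":0,"wy":0,"wz":0},{"hand":-0.3,"tx":0,"ty":0,"tz":0.4,"wx":0,"wy":0,"wz":0},{"hand":-0.3,"tx":0,"ty":0,"tz":0.2,"wx":0,"wy":0,"wz":0},{"hand":-0.3,"tx":0,"ty":0,"tz":0,"wx":0,"wy":0,"wz":0},{"hand":0.1,"tx":0,"ty":0,"tz":0,"wx":0,"wy":0,"wz":0},{"hand":0.4,"tx":0,"ty":0,"tz":0,"wx":0,"wy":0,"wz":0},{"hand":0.6,"tx":0,"ty":0,"tz":0,"wx":0,"wy":0,"wz":0},{"hand":0.6,"tx":0,"ty":0,"tz":0,"wx":0,"wy":0,"wz":0}]'

```text
time: 8.12
tool_pos: [517.5, 29.5, 69.9]
tcp_rot: [3.14, -0.001, 1.487]
contact_force: [1.2, 5.8, -2.4]
grip_width: 37.7
```

drive_tool --deltas '[{"hand":1,"tx":0,"ty":0,"tz":0,"wx":0,"wy":0,"wz":0},{"hand":1,"tx":0,"ty":0,"tz":0,"wx":0,"wy":0,"wz":0},{"hand":1,"tx":0,"ty":0,"tz":0,"wx":0,"wy":0,"wz":0}]'

```text
time: 8.37
tool_pos: [517.5, 28.6, 69.9]
tcp_rot: [3.14, -0.0, 1.487]
contact_force: [1.3, 0.0, 2.0]
grip_width: 30.9
```

drive_tool --deltas '[{"hand":1,"tx":0,"ty":0.1,"tz":0,"wx":0,"wy":0,"wz":0},{"hand":1,"tx":0,"ty":0.2,"tz":0,"wx":0,"wy":0,"wz":0},{"hand":1,"tx":0,"ty":0.3,"tz":0,"wx":0,"wy":0,"wz":0},{"hand":1,"tx":0,"ty":0.3,"tz":0,"wx":0,"wy":0,"wz":0},{"hand":1,"tx":0,"ty":0.3,"tz":0,"wx":0,"wy":0,"wz":0},{"hand":1,"tx":0,"ty":0.3,"tz":0,"wx":0,"wy":0,"wz":0}]'

```text
time: 8.87
tool_pos: [577.7, 23.6, 69.9]
tcp_rot: [3.141, -0.0, 1.487]
contact_force: [-2.4, 1.4, 5.5]
grip_width: 31.0
```

drive_tool --deltas '[{"hand":1,"tx":0,"ty":0.3,"tz":0,"wx":0,"wy":0,"wz":0},{"hand":1,"tx":0,"ty":0.3,"tz":0,"wx":0,"wy":0,"wz":0},{"hand":1,"tx":0,"ty":0.3,"tz":0,"wx":0,"wy":0,"wz":0},{"hand":1,"tx":0,"ty":0.3,"tz":0,"wx":0,"wy":0,"wz":0},{"hand":1,"tx":0,"ty":0.3,"tz":0,"wx":0,"wy":0,"wz":0},{"hand":1,"tx":0,"ty":0.3,"tz":0,"wx":0,"wy":0,"wz":0},{"hand":1,"tx":0,"ty":0.3,"tz":0,"wx":0,"wy":0,"wz":0},{"hand":1,"tx":0,"ty":0.2,"tz":0,"wx":0,"wy":0,"wz":0},{"hand":1,"tx":0,"ty":0,"tz":0,"wx":0,"wy":0,"wz":0}]'

```text
time: 9.62
tool_pos: [670.5, 16.0, 69.9]
tcp_rot: [3.138, -0.001, 1.487]
contact_force: [0.4, 1.3, 4.9]
grip_width: 31.5
```

drive_tool --deltas '[{"hand":1,"tx":0,"ty":0.08,"tz":0,"wx":0,"wy":0,"wz":0},{"hand":1,"tx":0,"ty":0.08,"tz":0,"wx":0,"wy":0,"wz":0},{"hand":1,"tx":0,"ty":0.05,"tz":0,"wx":0,"wy":0,"wz":0},{"hand":1,"tx":0,"ty":0,"tz":0,"wx":0,"wy":0,"wz":0}]'

```text
time: 9.95
tool_pos: [675.6, 15.6, 69.9]
tcp_rot: [-3.139, -0.0, 1.487]
contact_force: [-6.7, 2.2, 8.5]
grip_width: 31.1
```

drive_tool --deltas '[{"hand":1,"tx":0,"ty":-0.04,"tz":0,"wx":0,"wy":0,"wz":0},{"hand":-0.3,"tx":0,"ty":0,"tz":0,"wx":0,"wy":0,"wz":0},{"hand":-0.3,"tx":0,"ty":0,"tz":0,"wx":0,"wy":0,"wz":0},{"hand":-0.3,"tx":0,"ty":0,"tz":0,"wx":0,"wy":0,"wz":0},{"hand":-0.3,"tx":0,"ty":0,"tz":0,"wx":0,"wy":0,"wz":0},{"hand":-0.3,"tx":0,"ty":0,"tz":-0.5,"wx":0,"wy":0,"wz":0},{"hand":-0.3,"tx":0,"ty":0,"tz":-0.7,"wx":0,"wy":0,"wz":0},{"hand":-0.3,"tx":0,"ty":0,"tz":-0.7,"wx":0,"wy":0,"wz":0},{"hand":-0.3,"tx":0,"ty":0,"tz":-0.4,"wx":0,"wy":0,"wz":0},{"hand":-0.3,"tx":-0.7,"ty":-0.5,"tz":0,"wx":0,"wy":0,"wz":0},{"hand":-0.3,"tx":-0.7,"ty":-0.5,"tz":0,"wx":0,"wy":0,"wz":0},{"hand":-0.3,"tx":-0.7,"ty":-0.4,"tz":0,"wx":0,"wy":0,"wz":0},{"hand":-0.3,"tx":-0.7,"ty":-0.4,"tz":0,"wx":0,"wy":0,"wz":0},{"hand":-0.3,"tx":-0.6,"ty":-0.3,"tz":0,"wx":0,"wy":0,"wz":0},{"hand":-0.3,"tx":0,"ty":0,"tz":0,"wx":0,"wy":0,"wz":0}]'

```text
time: 11.2
tool_pos: [577.5, -117.3, 161.0]
tcp_rot: [-3.14, 0.002, 1.483]
contact_force: [0.5, -0.4, 0.8]
grip_width: 59.8
```

Run:
```python
from blobs import *
plan(592,-130.5,110,0.43+1.571)
plan(592,-130.5,110,0.43-1.571)
m=snap("top","t8full.png"); im=cv2.imread("pics/t8full.png")
for mk,w,a,c in blobs(im):
    r=fit(m,mk,w)[0]; print(a,r[1],np.round([r[0]]+list(r[2:]),2))
cv2.imwrite("pics/t8.png",cv2.resize(im[140:260,120:280],None,fx=5,fy=5,interpolation=cv2.INTER_CUBIC))
```

```text
t 11.2 pos [ 577.5 -117.3  161. ] rot [-3.140e+00  2.000e-03  1.483e+00] j6 after -2.33 grip 59.8 F [ 0.5 -0.4  0.8]
turn wz total -5.93 ; shift tx -0.45 ty 0.19 tz 1.28
t 11.2 pos [ 577.5 -117.3  161. ] rot [-3.140e+00  2.000e-03  1.483e+00] j6 after 0.81 grip 59.8 F [ 0.5 -0.4  0.8]
turn wz total 30.07 ; shift tx 0.45 ty -0.19 tz 1.28
335 m [1.2000e-01 5.7608e+02 3.4566e+02 5.4000e-01]
337 b [ 9.0000e-02  4.6819e+02 -2.6619e+02 -1.1400e+00]
154 m [ 4.2000e-01  4.6896e+02 -1.3344e+02 -1.2400e+00]
```

View pics/t8.png

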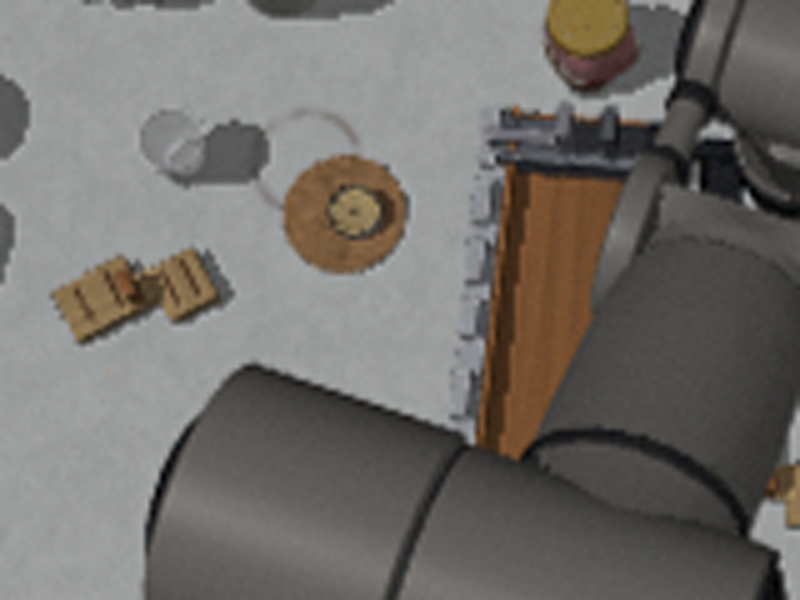

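drive_tool --deltas '[{"hand":-0.3,"tx":0,"ty":0,"tz":0,"wx":0,"wy":0,"wz":-0.9},{"hand":-0.3,"tx":0,"ty":0,"tz":0,"wx":0,"wy":0,"wz":-1},{"hand":-0.3,"tx":0,"ty":0,"tz":0,"wx":0,"wy":0,"wz":-1},{"hand":-0.3,"tx":0,"ty":0,"tz":0,"wx":0,"wy":0,"wz":-1},{"hand":-0.3,"tx":0,"ty":0,"tz":0,"wx":0,"wy":0,"wz":-1},{"hand":-0.3,"tx":0,"ty":0,"tz":0,"wx":0,"wy":0,"wz":-1},{"hand":-0.3,"tx":-0.45,"ty":0.19,"tz":0,"wx":0,"wy":0,"wz":0},{"hand":-0.3,"tx":0,"ty":0,"tz":0,"wx":0,"wy":0,"wz":0},{"hand":-0.3,"tx":0,"ty":0,"tz":0,"wx":0,"wy":0,"wz":0},{"hand":-0.3,"tx":0,"ty":0,"tz":0,"wx":0,"wy":0,"wz":0}]'

```text
time: 12.08
tool_pos: [594.2, -125.5, 160.7]
tcp_rot: [-3.141, -0.001, 2.002]
contact_force: [0.3, -0.2, 1.0]
grip_width: 59.9
```

```bash
cat > wl.py <<'E'
from h import *
def look(x,y,th,sh,fn,zb=0):
    plan(x,y,36+zb,th+np.pi/2)
    m=snap("wrist",fn); im=cv2.imread("pics/"+fn)
    c=w2px(m,[[x,y,zb+18]])[0]
    hsv=cv2.cvtColor(im,cv2.COLOR_BGR2HSV)
    mk=((hsv[...,1]>70)&(hsv[...,0]<30)&(hsv[...,2]>50)).astype(np.uint8); mk[232:,:]=0
    # fit: only rows above 232 counted
    win=[int(max(0,c[0]-110)),int(max(0,c[1]-110)),int(min(512,c[0]+110)),232]
    # restrict to component(s) near
    n,l,st,ce=cv2.connectedComponentsWithStats(mk)
    i=np.argmax([0]+[st[k][4]*np.exp(-np.hypot(*(ce[k]-c))/40) for k in range(1,n)])
    mk=(l==i).astype(np.uint8)
    f=lambda p:((render(m,sh,p[0],p[1],p[2]/50,zb,win,2)-mk[win[1]:win[3],win[0]:win[2]])**2).sum()
    q=np.array([x,y,th*50.]); sim=[q]+[q+d for d in ([8,0,0],[0,8,0],[0,0,6])]
    r=minimize(f,q,method='Nelder-Mead',options=dict(initial_simplex=sim,maxfev=200,xatol=.05,fatol=.2))
    print("wrist fit",r.x[0].round(1),r.x[1].round(1),(r.x[2]/50).round(3),"err",round(r.fun/mk.sum(),3),"area",mk.sum(),"win",win)
    ov=im.copy(); R_=render(m,sh,*r.x[:2],r.x[2]/50,zb,win,2)
    e=cv2.Canny((R_*255).astype(np.uint8),50,150); ov[win[1]:win[3],win[0]:win[2]][e>0]=(255,0,255)
    cv2.imwrite("pics/ov_"+fn,ov)
    return r.x[0],r.x[1],r.x[2]/50
E
python3 - <<'E'
from wl import *
p=look(591.3,-129.6,0.43,'a',"w9.png")
plan(p[0],p[1],36,p[2]+np.pi/2)
E
```

```text
t 12.1 pos [ 594.2 -125.5  160.7] rot [-3.141e+00 -1.000e-03  2.002e+00] j6 after -2.34 grip 59.9 F [ 0.3 -0.2  1. ]
turn wz total 0.01 ; shift tx -0.06 ty -0.11 tz 3.12
wrist fit 589.8 -130.4 0.42 err 0.099 area 4009 win [141, 68, 361, 232]
t 12.1 pos [ 594.1 -125.5  160.8] rot [-3.141e+00 -1.000e-03  2.002e+00] j6 after -2.32 grip 59.9 F [ 1.3  0.6 -0.2]
turn wz total 0.14 ; shift tx -0.07 ty -0.15 tz 3.12
```

View pics/ov_w9.png

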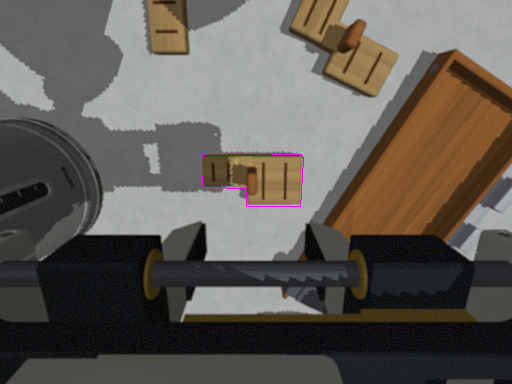

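Run:
```python
from h import *
t=camera_model("top")
for p in [(318,165),(322,178),(335,185),(345,187),(362,187)]:
    print(p,[px2w(t,*p,z)[:2].round(0) for z in (0,60,110)])
yaw=2.0; c,s=np.cos(yaw),np.sin(yaw)
for a in (-95,95):
    for b in (-38,38): print(np.array([590.3,-130.2])+a*np.array([c,s])+b*np.array([s,-c]))
```

```text
(318, 165) [array([ 707., -274.]), array([ 686., -266.]), array([ 669., -259.])]
(322, 178) [array([ 657., -287.]), array([ 638., -278.]), array([ 622., -271.])]
(335, 185) [array([ 630., -334.]), array([ 612., -323.]), array([ 598., -314.])]
(345, 187) [array([ 623., -370.]), array([ 605., -358.]), array([ 591., -348.])]
(362, 187) [array([ 623., -432.]), array([ 605., -417.]), array([ 591., -405.])]
[ 595.28064725 -232.39683534]
[ 664.38725169 -200.76967576]
[516.21274831 -59.63032424]
[585.31935275 -28.00316466]
```

Run:
```python
from h import *
im=cv2.imread("pics/top0.png"); cv2.imwrite("pics/k.png",cv2.resize(im[115:215,260:400],None,fx=5,fy=5))
```

```text
(no output)
```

View pics/k.png

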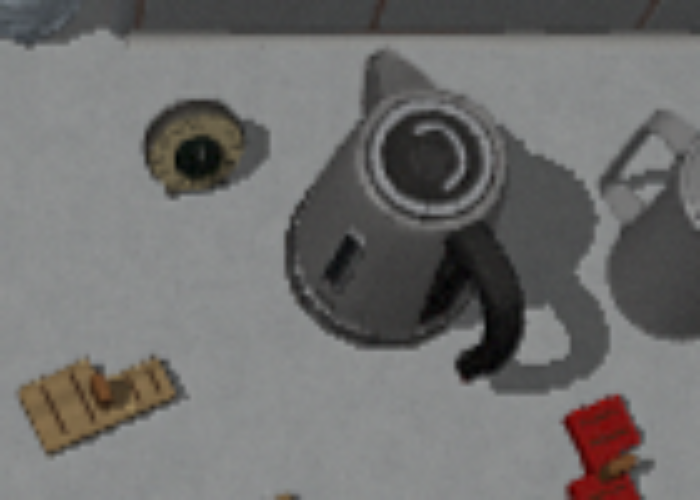

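drive_tool --deltas '[{"hand":-0.1,"tx":-0.07,"ty":-0.14,"tz":0.4,"wx":0,"wy":0,"wz":0.12},{"hand":-0.1,"tx":0,"ty":0,"tz":0.7,"wx":0,"wy":0,"wz":0},{"hand":-0.1,"tx":0,"ty":0,"tz":0.7,"wx":0,"wy":0,"wz":0},{"hand":-0.1,"tx":0,"ty":0,"tz":0.6,"wx":0,"wy":0,"wz":0},{"hand":-0.1,"tx":0,"ty":0,"tz":0.4,"wx":0,"wy":0,"wz":0},{"hand":-0.1,"tx":0,"ty":0,"tz":0.25,"wx":0,"wy":0,"wz":0},{"hand":-0.1,"tx":0,"ty":0,"tz":0,"wx":0,"wy":0,"wz":0},{"hand":0.3,"tx":0,"ty":0,"tz":0,"wx":0,"wy":0,"wz":0},{"hand":0.7,"tx":0,"ty":0,"tz":0,"wx":0,"wy":0,"wz":0},{"hand":1,"tx":0,"ty":0,"tz":0,"wx":0,"wy":0,"wz":0},{"hand":1,"tx":0,"ty":0,"tz":0,"wx":0,"wy":0,"wz":0},{"hand":1,"tx":0,"ty":0,"tz":0,"wx":0,"wy":0,"wz":0}]'

```text
time: 13.13
tool_pos: [590.9, -131.3, 40.0]
tcp_rot: [3.14, 0.001, 1.992]
contact_force: [0.2, -0.0, -0.7]
grip_width: 21.8
```

drive_tool --deltas '[{"hand":1,"tx":0,"ty":0,"tz":0.05,"wx":0,"wy":0,"wz":0},{"hand":1,"tx":0,"ty":0,"tz":0,"wx":0,"wy":0,"wz":0},{"hand":1,"tx":0,"ty":0,"tz":0,"wx":0,"wy":0,"wz":0},{"hand":1,"tx":0,"ty":0,"tz":0,"wx":0,"wy":0,"wz":0}]'

```text
time: 13.47
tool_pos: [590.5, -131.2, 37.1]
tcp_rot: [3.142, -0.0, 1.991]
contact_force: [-0.8, -0.3, -0.3]
grip_width: 9.6
```

drive_tool --deltas '[{"hand":1,"tx":0,"ty":0,"tz":-0.3,"wx":0,"wy":0,"wz":0},{"hand":1,"tx":0,"ty":0,"tz":-0.6,"wx":0,"wy":0,"wz":0},{"hand":1,"tx":0,"ty":0,"tz":-0.6,"wx":0,"wy":0,"wz":0},{"hand":1,"tx":0,"ty":0,"tz":-0.6,"wx":0,"wy":0,"wz":0.5},{"hand":1,"tx":0,"ty":0,"tz":-0.3,"wx":0,"wy":0,"wz":0.8},{"hand":1,"tx":0,"ty":0,"tz":0,"wx":0,"wy":0,"wz":0.8},{"hand":1,"tx":0,"ty":0,"tz":0,"wx":0,"wy":0,"wz":0.8},{"hand":1,"tx":0,"ty":0,"tz":0,"wx":0,"wy":0,"wz":0.8},{"hand":1,"tx":0,"ty":0,"tz":0,"wx":0,"wy":0,"wz":0.8},{"hand":1,"tx":0,"ty":0,"tz":0,"wx":0,"wy":0,"wz":0.8},{"hand":1,"tx":0,"ty":0,"tz":0,"wx":0,"wy":0,"wz":0.47},{"hand":1,"tx":0,"ty":0,"tz":0,"wx":0,"wy":0,"wz":0}]'

```text
time: 14.47
tool_pos: [590.5, -131.2, 133.9]
tcp_rot: [3.141, 0.0, 1.487]
contact_force: [0.1, 0.0, -1.0]
grip_width: 9.7
```

Run:
```python
from h import *
print(t2w(23.5,0)); plan(*t2w(23.5,0),110,1.488)
m=snap("wrist","w10.png")
```

```text
[441.21910071  40.05173873]
t 14.5 pos [ 590.5 -131.2  133.9] rot [3.141 0.    1.487] j6 after -1.83 grip 9.7 F [ 0.1  0.  -1. ]
turn wz total -0.02 ; shift tx 3.96 ty -4.07 tz 0.60
```

View pics/w10.png

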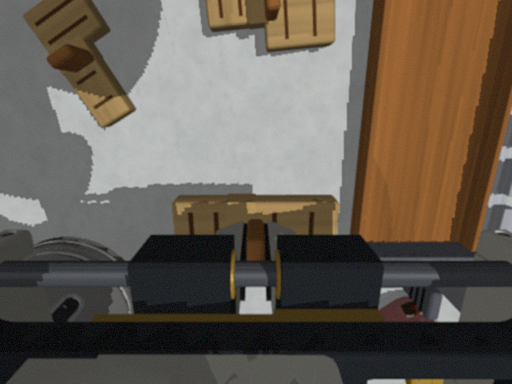

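drive_tool --deltas '[{"hand":1,"tx":0.26,"ty":-0.27,"tz":0,"wx":0,"wy":0,"wz":0},{"hand":1,"tx":0.5,"ty":-0.5,"tz":0,"wx":0,"wy":0,"wz":0},{"hand":1,"tx":0.5,"ty":-0.5,"tz":0,"wx":0,"wy":0,"wz":0},{"hand":1,"tx":0.5,"ty":-0.5,"tz":0,"wx":0,"wy":0,"wz":0},{"hand":1,"tx":0.5,"ty":-0.5,"tz":0,"wx":0,"wy":0,"wz":0},{"hand":1,"tx":0.5,"ty":-0.5,"tz":0,"wx":0,"wy":0,"wz":0},{"hand":1,"tx":0.5,"ty":-0.5,"tz":0,"wx":0,"wy":0,"wz":0},{"hand":1,"tx":0.4,"ty":-0.5,"tz":0.2,"wx":0,"wy":0,"wz":0},{"hand":1,"tx":0.3,"ty":-0.3,"tz":0.4,"wx":0,"wy":0,"wz":0},{"hand":1,"tx":0,"ty":0,"tz":0,"wx":0,"wy":0,"wz":0},{"hand":1,"tx":0,"ty":0,"tz":0,"wx":0,"wy":0,"wz":0},{"hand":1,"tx":0,"ty":0,"tz":0,"wx":0,"wy":0,"wz":0}]'

```text
time: 15.52
tool_pos: [442.8, 39.6, 110.0]
tcp_rot: [3.139, 0.0, 1.489]
contact_force: [-0.0, -1.0, -0.7]
grip_width: 9.7
```

Run:
```python
from h import *
plan(*t2w(23.5,0),60,1.488)
m=snap("wrist","w11.png")
```

```text
t 15.5 pos [442.8  39.6 110. ] rot [3.139 0.    1.489] j6 after -1.57 grip 9.7 F [-0.  -1.  -0.7]
turn wz total 0.01 ; shift tx 0.01 ty -0.04 tz 1.25
```

View pics/w11.png

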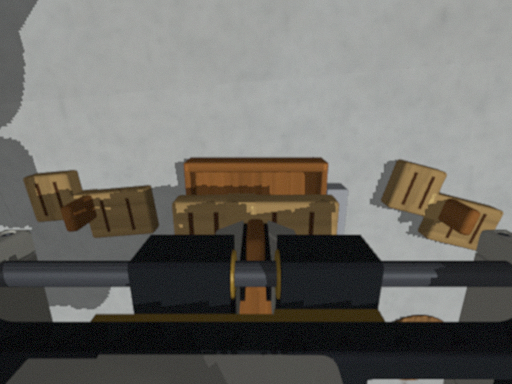

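drive_tool --deltas '[{"hand":1,"tx":0,"ty":-0.02,"tz":0.4,"wx":0,"wy":0,"wz":0},{"hand":1,"tx":0,"ty":0,"tz":0.4,"wx":0,"wy":0,"wz":0},{"hand":1,"tx":0,"ty":0,"tz":0.3,"wx":0,"wy":0,"wz":0},{"hand":1,"tx":0,"ty":0,"tz":0.2,"wx":0,"wy":0,"wz":0},{"hand":1,"tx":0,"ty":0,"tz":0.15,"wx":0,"wy":0,"wz":0},{"hand":1,"tx":0,"ty":0,"tz":0.1,"wx":0,"wy":0,"wz":0},{"hand":1,"tx":0,"ty":0,"tz":0,"wx":0,"wy":0,"wz":0}]'

```text
time: 16.15
tool_pos: [440.8, 40.0, 46.8]
tcp_rot: [-3.141, -0.0, 1.488]
contact_force: [-0.7, -1.6, -1.3]
grip_width: 10.0
```

drive_tool --deltas '[{"hand":1,"tx":0,"ty":0,"tz":0.05,"wx":0,"wy":0,"wz":0},{"hand":1,"tx":0,"ty":0,"tz":0,"wx":0,"wy":0,"wz":0},{"hand":1,"tx":0,"ty":0,"tz":0,"wx":0,"wy":0,"wz":0}]'

```text
time: 16.4
tool_pos: [440.9, 40.2, 45.5]
tcp_rot: [3.141, -0.0, 1.488]
contact_force: [0.1, 0.6, -1.3]
grip_width: 9.9
```

drive_tool --deltas '[{"hand":1,"tx":0,"ty":0,"tz":0.06,"wx":0,"wy":0,"wz":0},{"hand":1,"tx":0,"ty":0,"tz":0,"wx":0,"wy":0,"wz":0},{"hand":0.5,"tx":0,"ty":0,"tz":0,"wx":0,"wy":0,"wz":0},{"hand":0.3,"tx":0,"ty":0,"tz":0,"wx":0,"wy":0,"wz":0},{"hand":0.3,"tx":0,"ty":0,"tz":0,"wx":0,"wy":0,"wz":0},{"hand":0.3,"tx":0,"ty":0,"tz":-0.3,"wx":0,"wy":0,"wz":0},{"hand":0.3,"tx":0,"ty":0,"tz":-0.6,"wx":0,"wy":0,"wz":0},{"hand":0,"tx":0,"ty":0,"tz":-0.7,"wx":0,"wy":0,"wz":0},{"hand":-0.2,"tx":0,"ty":0,"tz":-0.7,"wx":0,"wy":0,"wz":0},{"hand":-0.2,"tx":0,"ty":0,"tz":-0.5,"wx":0,"wy":0,"wz":0},{"hand":-0.2,"tx":0,"ty":0,"tz":0,"wx":0,"wy":0,"wz":0},{"hand":-0.2,"tx":0,"ty":0,"tz":0,"wx":0,"wy":0,"wz":0}]'

```text
time: 17.4
tool_pos: [441.0, 40.2, 155.4]
tcp_rot: [3.139, -0.0, 1.488]
contact_force: [0.2, -0.2, -0.2]
grip_width: 54.2
```

Run:
```python
from wl import *
p=look(*t2w(23.5,0),TY,'a',"w12.png",6); print(w2t(*p[:2]))
plan(440.5,-105,150,0.03+1.571)
```

```text
t 17.4 pos [441.   40.2 155.4] rot [ 3.139 -0.     1.488] j6 after -1.57 grip 54.2 F [ 0.2 -0.2 -0.2]
turn wz total 0.00 ; shift tx -0.00 ty 0.01 tz 2.84
wrist fit 432.2 43.8 -0.084 err 0.459 area 9071 win [144, 75, 364, 232]
[14.17780823  3.02043216]
t 17.4 pos [440.2  40.2 154.4] rot [-3.141 -0.     1.488] j6 after -1.68 grip 55.1 F [-0.4  0.3  0.2]
turn wz total -1.29 ; shift tx -3.63 ty -0.10 tz 0.11
```

View pics/w12.png

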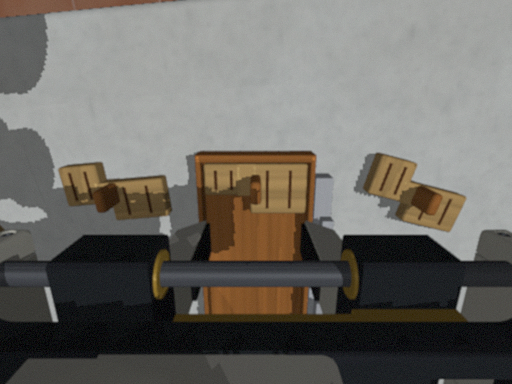

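drive_tool --deltas '[{"hand":-0.2,"tx":-0.3,"ty":0,"tz":0,"wx":0,"wy":0,"wz":-0.65},{"hand":-0.2,"tx":-0.65,"ty":0,"tz":0,"wx":0,"wy":0,"wz":-0.65},{"hand":-0.2,"tx":-0.7,"ty":-0.02,"tz":0,"wx":0,"wy":0,"wz":0},{"hand":-0.2,"tx":-0.7,"ty":-0.02,"tz":0,"wx":0,"wy":0,"wz":0},{"hand":-0.2,"tx":-0.7,"ty":-0.02,"tz":0,"wx":0,"wy":0,"wz":0},{"hand":-0.2,"tx":-0.6,"ty":-0.02,"tz":0,"wx":0,"wy":0,"wz":0},{"hand":-0.2,"tx":0,"ty":0,"tz":0,"wx":0,"wy":0,"wz":0},{"hand":-0.2,"tx":0,"ty":0,"tz":0,"wx":0,"wy":0,"wz":0},{"hand":-0.2,"tx":0,"ty":0,"tz":0,"wx":0,"wy":0,"wz":0}]'

```text
time: 18.2
tool_pos: [438.2, -105.1, 153.6]
tcp_rot: [-3.139, -0.002, 1.601]
contact_force: [-1.2, -0.1, 0.4]
grip_width: 55.0
```

Run:
```python
from wl import *
p=look(439.8,-105,0.03,'m',"w13.png")
plan(p[0],p[1],37,p[2]+np.pi/2)
```

```text
t 18.2 pos [ 438.2 -105.1  153.6] rot [-3.139e+00 -2.000e-03  1.601e+00] j6 after -2.01 grip 55.0 F [-1.2 -0.1  0.4]
turn wz total 0.00 ; shift tx 0.00 ty 0.04 tz 2.94
wrist fit 438.9 -106.7 -0.02 err 0.123 area 3868 win [144, 76, 364, 232]
t 18.2 pos [ 438.4 -104.8  153.8] rot [-3.140e+00 -1.000e-03  1.602e+00] j6 after -1.96 grip 55.0 F [-0.1 -0.2  0.4]
turn wz total 0.58 ; shift tx -0.05 ty 0.01 tz 2.92
```

View pics/ov_w13.png

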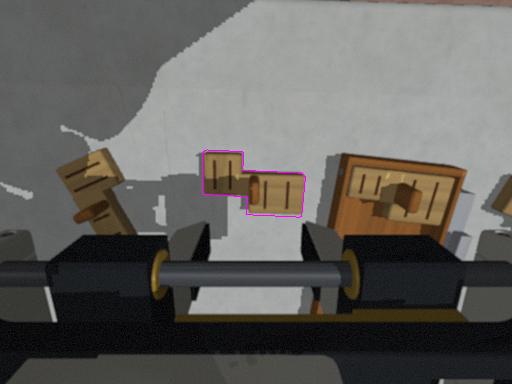

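drive_tool --deltas '[{"hand":-0.1,"tx":-0.05,"ty":0.02,"tz":0.4,"wx":0,"wy":0,"wz":0.45},{"hand":-0.1,"tx":0,"ty":0,"tz":0.7,"wx":0,"wy":0,"wz":0},{"hand":-0.1,"tx":0,"ty":0,"tz":0.7,"wx":0,"wy":0,"wz":0},{"hand":-0.1,"tx":0,"ty":0,"tz":0.6,"wx":0,"wy":0,"wz":0},{"hand":0.1,"tx":0,"ty":0,"tz":0.35,"wx":0,"wy":0,"wz":0},{"hand":0.3,"tx":0,"ty":0,"tz":0.2,"wx":0,"wy":0,"wz":0},{"hand":0.5,"tx":0,"ty":0,"tz":0,"wx":0,"wy":0,"wz":0},{"hand":0.7,"tx":0,"ty":0,"tz":0,"wx":0,"wy":0,"wz":0},{"hand":1,"tx":0,"ty":0,"tz":0,"wx":0,"wy":0,"wz":0},{"hand":1,"tx":0,"ty":0,"tz":0,"wx":0,"wy":0,"wz":0},{"hand":1,"tx":0,"ty":0,"tz":0,"wx":0,"wy":0,"wz":0},{"hand":1,"tx":0,"ty":0,"tz":0,"wx":0,"wy":0,"wz":0}]'

```text
time: 19.25
tool_pos: [440.5, -107.8, 37.6]
tcp_rot: [3.14, 0.0, 1.562]
contact_force: [0.2, 2.0, 5.9]
grip_width: 9.6
```

Run:
```python
from h import *
plan(*t2w(69.5,0),130,1.488)
```

```text
t 19.2 pos [ 440.5 -107.8   37.6] rot [3.14  0.    1.562] j6 after -1.90 grip 9.6 F [0.2 2.  5.9]
turn wz total 0.85 ; shift tx 3.69 ty 0.86 tz -2.31
```

drive_tool --deltas '[{"hand":1,"tx":0,"ty":0,"tz":-0.3,"wx":0,"wy":0,"wz":0},{"hand":1,"tx":0,"ty":0,"tz":-0.6,"wx":0,"wy":0,"wz":0},{"hand":1,"tx":0,"ty":0,"tz":-0.6,"wx":0,"wy":0,"wz":0},{"hand":1,"tx":0,"ty":0,"tz":-0.6,"wx":0,"wy":0,"wz":0.4},{"hand":1,"tx":0.2,"ty":0,"tz":-0.2,"wx":0,"wy":0,"wz":0.45},{"hand":1,"tx":0.5,"ty":0.1,"tz":0,"wx":0,"wy":0,"wz":0},{"hand":1,"tx":0.5,"ty":0.1,"tz":0,"wx":0,"wy":0,"wz":0},{"hand":1,"tx":0.5,"ty":0.1,"tz":0,"wx":0,"wy":0,"wz":0},{"hand":1,"tx":0.5,"ty":0.1,"tz":0,"wx":0,"wy":0,"wz":0},{"hand":1,"tx":0.5,"ty":0.1,"tz":0,"wx":0,"wy":0,"wz":0},{"hand":1,"tx":0.5,"ty":0.2,"tz":0,"wx":0,"wy":0,"wz":0},{"hand":1,"tx":0.5,"ty":0.16,"tz":0,"wx":0,"wy":0,"wz":0},{"hand":1,"tx":0,"ty":0,"tz":0,"wx":0,"wy":0,"wz":0},{"hand":1,"tx":0,"ty":0,"tz":0,"wx":0,"wy":0,"wz":0},{"hand":1,"tx":0,"ty":0,"tz":0,"wx":0,"wy":0,"wz":0}]'

```text
time: 20.5
tool_pos: [485.7, 36.6, 128.6]
tcp_rot: [-3.141, 0.0, 1.488]
contact_force: [-0.3, -0.7, -0.9]
grip_width: 9.3
```

Run:
```python
from h import *
plan(*t2w(70,0),46,1.488)
m=snap("wrist","w14.png")
```

```text
t 20.5 pos [485.7  36.6 128.6] rot [-3.141  0.     1.488] j6 after -1.57 grip 9.3 F [-0.3 -0.7 -0.9]
turn wz total 0.00 ; shift tx -0.01 ty 0.05 tz 2.07
```

View pics/w14.png

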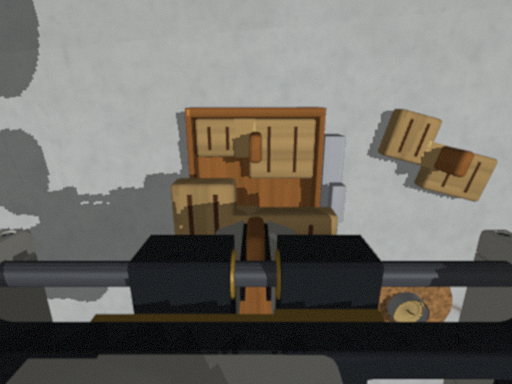

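Run:
```python
from h import *
m=camera_model("wrist"); o=get_obs()
a=px2w(m,205,180.5,109); b=px2w(m,300,208.5,109); w=[px2w(m,u,v,109) for u,v in((173,190),(338,225))]
p=w2t(*o['tool_pos'][:2]); print(p, 'origin x from rows', w2t(*a[:2])[0]+31.25, w2t(*b[:2])[0]+11.25,'y ends',[w2t(*q[:2])[1] for q in w])
print('end_a tab', [w2t(*px2w(m,*q,54)[:2]) for q in((256,135),(256,161))], 'end_a far edges z24', [w2t(*px2w(m,*q,24)[:2]) for q in((225,157.5),(290,178.5))])
```

```text
[ 6.80791385e+01 -8.37088696e-03] origin x from rows 63.59126198084235 61.31093254112525 y ends [np.float64(-49.00261761030987), np.float64(51.65296050064804)]
end_a tab [array([11.57698832,  0.78502054]), array([31.51231713,  0.7859342 ])] end_a far edges z24 [array([ 34.31176609, -26.42256788]), array([53.41174585, 31.37089794])]
```

```bash
python3 - <<'E'
from h import *
m=camera_model("wrist"); o=get_obs()
for u,v in ((210,196.5),(205,180.5),(300,208.5)):
    a=px2w(m,u,v,o['tool_pos'][2]-19.3); print(u,v,w2t(*a[:2])-w2t(*o['tool_pos'][:2]))
E
python3 - <<'E'
import cv2
for n in ("w11","w14"):
    im=cv2.imread(f"pics/{n}.png"); cv2.imwrite(f"pics/{n}c.png",cv2.resize(im[170:240,160:350],None,fx=4,fy=4,interpolation=cv2.INTER_CUBIC))
E
```

```text
210 196.5 [-25.87584202 -26.95894177]
205 180.5 [-35.83973624 -29.45486649]
300 208.5 [-18.16096513  27.50670238]
```

View pics/w11c.png

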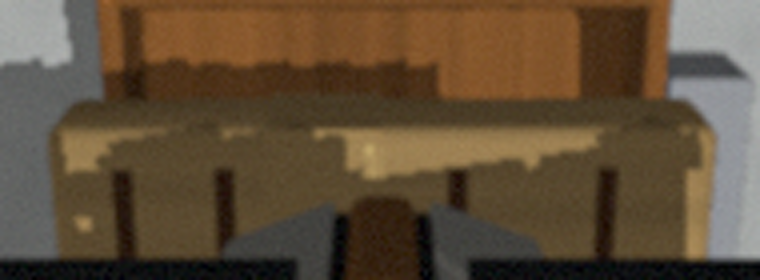

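View pics/w14c.png

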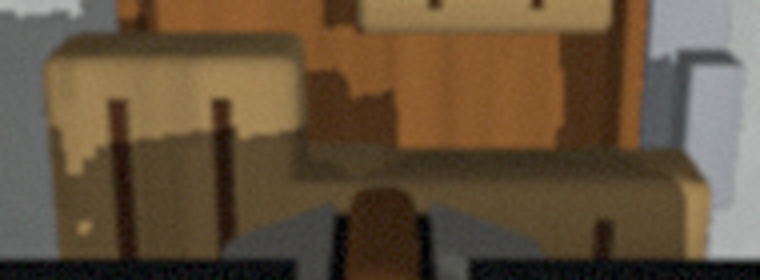

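Run:
```python
from h import *
m=camera_model("wrist"); o=get_obs()
for u,v,e in ((250,201.7,-21.25),(205,184.2,-31.25),(300,214.5,-11.25)):
    a=px2w(m,u,v,o['tool_pos'][2]-19.3); print(u,v,(w2t(*a[:2])-w2t(*o['tool_pos'][:2]))[0]-e)
```

```text
250 201.7 -1.3060312772887102
205 184.2 -2.315565753439003
300 214.5 -2.988915969123063
```

drive_tool --deltas '[{"hand":1,"tx":0,"ty":0.085,"tz":0.4,"wx":0,"wy":0,"wz":0},{"hand":1,"tx":0,"ty":0,"tz":0.5,"wx":0,"wy":0,"wz":0},{"hand":1,"tx":0,"ty":0,"tz":0.5,"wx":0,"wy":0,"wz":0},{"hand":1,"tx":0,"ty":0,"tz":0.3,"wx":0,"wy":0,"wz":0},{"hand":1,"tx":0,"ty":0,"tz":0.2,"wx":0,"wy":0,"wz":0},{"hand":1,"tx":0,"ty":0,"tz":0.12,"wx":0,"wy":0,"wz":0},{"hand":1,"tx":0,"ty":0,"tz":0.05,"wx":0,"wy":0,"wz":0},{"hand":1,"tx":0,"ty":0,"tz":0,"wx":0,"wy":0,"wz":0},{"hand":1,"tx":0,"ty":0,"tz":0,"wx":0,"wy":0,"wz":0}]'

```text
time: 21.3
tool_pos: [489.9, 36.5, 46.5]
tcp_rot: [3.14, -0.0, 1.488]
contact_force: [-0.7, 0.1, -1.0]
grip_width: 9.6
```

drive_tool --deltas '[{"hand":1,"tx":0,"ty":0,"tz":0.06,"wx":0,"wy":0,"wz":0},{"hand":1,"tx":0,"ty":0,"tz":0,"wx":0,"wy":0,"wz":0},{"hand":0.5,"tx":0,"ty":0,"tz":0,"wx":0,"wy":0,"wz":0},{"hand":0.3,"tx":0,"ty":0,"tz":0,"wx":0,"wy":0,"wz":0},{"hand":0.3,"tx":0,"ty":0,"tz":0,"wx":0,"wy":0,"wz":0},{"hand":0.3,"tx":0,"ty":0,"tz":-0.3,"wx":0,"wy":0,"wz":0},{"hand":0.3,"tx":0,"ty":0,"tz":-0.6,"wx":0,"wy":0,"wz":0},{"hand":0,"tx":0,"ty":0,"tz":-0.7,"wx":0,"wy":0,"wz":0},{"hand":-0.2,"tx":0,"ty":0,"tz":-0.7,"wx":0,"wy":0,"wz":0},{"hand":-0.2,"tx":0,"ty":0,"tz":-0.4,"wx":0,"wy":0,"wz":0},{"hand":-0.2,"tx":0,"ty":0,"tz":0,"wx":0,"wy":0,"wz":0},{"hand":-0.2,"tx":0,"ty":0,"tz":0,"wx":0,"wy":0,"wz":0}]'

```text
time: 22.3
tool_pos: [489.8, 36.6, 152.2]
tcp_rot: [3.139, -0.0, 1.488]
contact_force: [0.1, 0.1, -0.7]
grip_width: 55.0
```

Run:
```python
from h import *
plan(468.5,208.5,150,-0.33+1.571)
m=snap("wrist","w15.png")
```

```text
t 22.3 pos [489.8  36.6 152.2] rot [ 3.139 -0.     1.488] j6 after -1.32 grip 55.0 F [ 0.1  0.1 -0.7]
turn wz total 2.83 ; shift tx 3.89 ty -1.90 tz 0.06
```

View pics/w15.png

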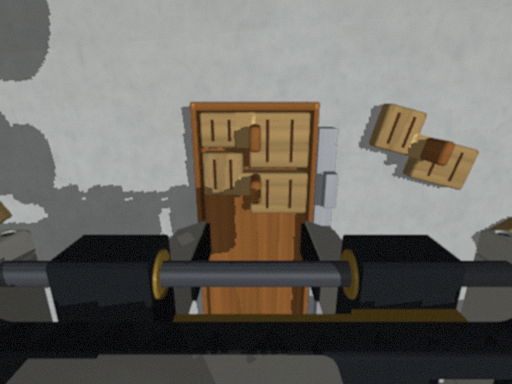

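drive_tool --deltas '[{"hand":-0.2,"tx":0,"ty":0,"tz":0,"wx":0,"wy":0,"wz":0.93},{"hand":-0.2,"tx":0,"ty":0,"tz":0,"wx":0,"wy":0,"wz":0.95},{"hand":-0.2,"tx":0,"ty":0,"tz":0,"wx":0,"wy":0,"wz":0.95},{"hand":-0.2,"tx":0.5,"ty":-0.2,"tz":0,"wx":0,"wy":0,"wz":0},{"hand":-0.2,"tx":0.7,"ty":-0.35,"tz":0,"wx":0,"wy":0,"wz":0},{"hand":-0.2,"tx":0.7,"ty":-0.35,"tz":0,"wx":0,"wy":0,"wz":0},{"hand":-0.2,"tx":0.7,"ty":-0.35,"tz":0,"wx":0,"wy":0,"wz":0},{"hand":-0.2,"tx":0.7,"ty":-0.35,"tz":0,"wx":0,"wy":0,"wz":0},{"hand":-0.2,"tx":0.6,"ty":-0.3,"tz":0,"wx":0,"wy":0,"wz":0},{"hand":-0.2,"tx":0,"ty":0,"tz":0,"wx":0,"wy":0,"wz":0},{"hand":-0.2,"tx":0,"ty":0,"tz":0,"wx":0,"wy":0,"wz":0},{"hand":-0.2,"tx":0,"ty":0,"tz":0,"wx":0,"wy":0,"wz":0}]'

```text
time: 23.35
tool_pos: [467.5, 208.2, 150.4]
tcp_rot: [-3.14, 0.002, 1.242]
contact_force: [-0.5, -0.5, -0.1]
grip_width: 55.0
```

Run:
```python
from wl import *
p=look(468.5,208.5,-0.33,'m',"w16.png")
plan(p[0],p[1],37,p[2]+np.pi/2)
```

```text
t 23.4 pos [467.5 208.2 150.4] rot [-3.140e+00  2.000e-03  1.242e+00] j6 after -0.97 grip 55.0 F [-0.5 -0.5 -0.1]
turn wz total 0.01 ; shift tx 0.01 ty 0.02 tz 2.86
wrist fit 467.8 206.4 -0.35 err 0.105 area 4015 win [146, 76, 366, 232]
t 23.4 pos [467.8 207.9 150.6] rot [-3.14e+00  1.00e-03  1.24e+00] j6 after -0.95 grip 55.1 F [ 0.9 -0.6 -0.3]
turn wz total 0.22 ; shift tx -0.03 ty 0.01 tz 2.84
```

View pics/ov_w16.png

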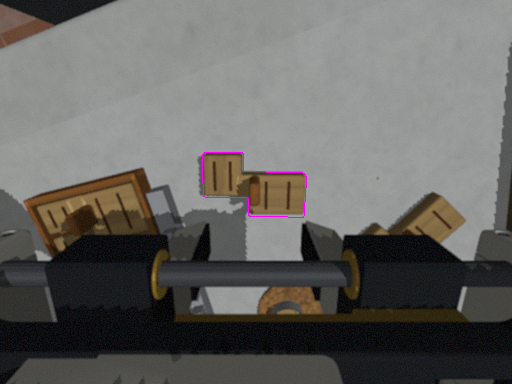

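drive_tool --deltas '[{"hand":-0.1,"tx":-0.03,"ty":0,"tz":0.4,"wx":0,"wy":0,"wz":0.2},{"hand":-0.1,"tx":0,"ty":0,"tz":0.7,"wx":0,"wy":0,"wz":0},{"hand":-0.1,"tx":0,"ty":0,"tz":0.7,"wx":0,"wy":0,"wz":0},{"hand":-0.1,"tx":0,"ty":0,"tz":0.55,"wx":0,"wy":0,"wz":0},{"hand":0.1,"tx":0,"ty":0,"tz":0.3,"wx":0,"wy":0,"wz":0},{"hand":0.3,"tx":0,"ty":0,"tz":0.2,"wx":0,"wy":0,"wz":0},{"hand":0.5,"tx":0,"ty":0,"tz":0,"wx":0,"wy":0,"wz":0},{"hand":0.7,"tx":0,"ty":0,"tz":0,"wx":0,"wy":0,"wz":0},{"hand":1,"tx":0,"ty":0,"tz":0,"wx":0,"wy":0,"wz":0},{"hand":1,"tx":0,"ty":0,"tz":0,"wx":0,"wy":0,"wz":0},{"hand":1,"tx":0,"ty":0,"tz":0,"wx":0,"wy":0,"wz":0},{"hand":1,"tx":0,"ty":0,"tz":0,"wx":0,"wy":0,"wz":0}]'

```text
time: 24.4
tool_pos: [468.3, 207.8, 38.5]
tcp_rot: [3.14, -0.001, 1.224]
contact_force: [0.1, -1.8, 5.3]
grip_width: 10.1
```

Run:
```python
from h import *
plan(*t2w(117,0),130,1.488)
```

```text
t 24.4 pos [468.3 207.8  38.5] rot [ 3.140e+00 -1.000e-03  1.224e+00] j6 after -1.22 grip 10.1 F [ 0.1 -1.8  5.3]
turn wz total -3.03 ; shift tx -4.24 ty 2.01 tz -2.29
```

drive_tool --deltas '[{"hand":1,"tx":0,"ty":0,"tz":-0.3,"wx":0,"wy":0,"wz":0},{"hand":1,"tx":0,"ty":0,"tz":-0.6,"wx":0,"wy":0,"wz":0},{"hand":1,"tx":0,"ty":0,"tz":-0.6,"wx":0,"wy":0,"wz":0},{"hand":1,"tx":0,"ty":0,"tz":-0.6,"wx":0,"wy":0,"wz":-0.5},{"hand":1,"tx":0,"ty":0,"tz":-0.2,"wx":0,"wy":0,"wz":-0.8},{"hand":1,"tx":0,"ty":0,"tz":0,"wx":0,"wy":0,"wz":-0.9},{"hand":1,"tx":0,"ty":0,"tz":0,"wx":0,"wy":0,"wz":-0.83},{"hand":1,"tx":-0.3,"ty":0.15,"tz":0,"wx":0,"wy":0,"wz":0},{"hand":1,"tx":-0.5,"ty":0.25,"tz":0,"wx":0,"wy":0,"wz":0},{"hand":1,"tx":-0.5,"ty":0.25,"tz":0,"wx":0,"wy":0,"wz":0},{"hand":1,"tx":-0.5,"ty":0.25,"tz":0,"wx":0,"wy":0,"wz":0},{"hand":1,"tx":-0.5,"ty":0.25,"tz":0,"wx":0,"wy":0,"wz":0},{"hand":1,"tx":-0.5,"ty":0.25,"tz":0,"wx":0,"wy":0,"wz":0},{"hand":1,"tx":-0.5,"ty":0.25,"tz":0,"wx":0,"wy":0,"wz":0},{"hand":1,"tx":-0.5,"ty":0.2,"tz":0,"wx":0,"wy":0,"wz":0},{"hand":1,"tx":-0.44,"ty":0.16,"tz":0,"wx":0,"wy":0,"wz":0},{"hand":1,"tx":0,"ty":0,"tz":0,"wx":0,"wy":0,"wz":0},{"hand":1,"tx":0,"ty":0,"tz":0,"wx":0,"wy":0,"wz":0},{"hand":1,"tx":0,"ty":0,"tz":0,"wx":0,"wy":0,"wz":0}]'

```text
time: 25.98
tool_pos: [533.4, 32.6, 129.5]
tcp_rot: [-3.141, -0.0, 1.488]
contact_force: [0.1, 0.8, -1.4]
grip_width: 10.2
```

Run:
```python
from h import *
plan(*t2w(118,0),46,1.488); print(w2t(*get_obs()['tool_pos'][:2]))
m=snap("wrist","w17.png"); im=cv2.imread("pics/w17.png")
np.savez("w17.npz",**m)
cv2.imwrite("pics/w17c.png",cv2.resize(im[90:240,160:350],None,fx=4,fy=4,interpolation=cv2.INTER_CUBIC))
```

```text
t 26.0 pos [533.4  32.6 129.5] rot [-3.141 -0.     1.488] j6 after -1.57 grip 10.2 F [ 0.1  0.8 -1.4]
turn wz total -0.00 ; shift tx -0.01 ty 0.05 tz 2.09
[115.96270991   0.24327082]
```

View pics/w17c.png

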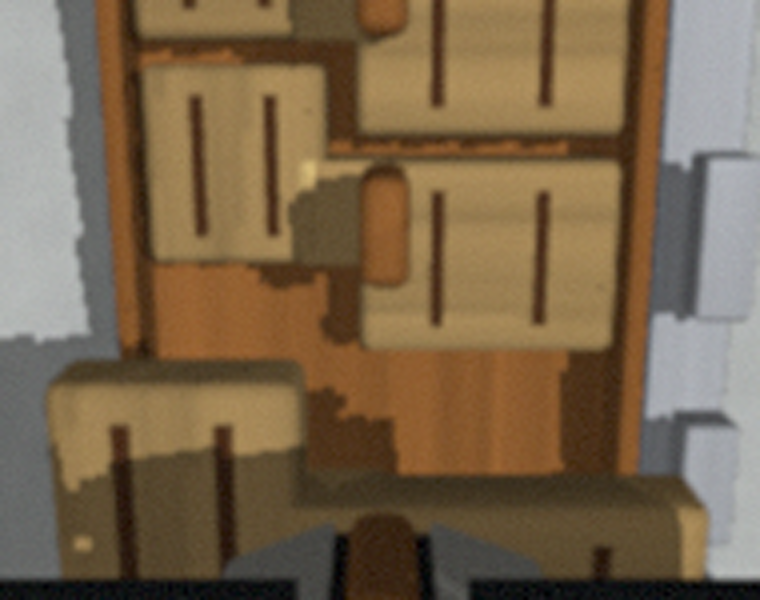

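```bash
cat > rel.py <<'E'
from h import *
m=camera_model("wrist"); d=np.load("w17.npz"); m['rvec']=d['rvec'];m['tvec']=d['tvec']
f=lambda x,y,z: w2t(*px2w(m,(x+.5)/4-.5+160,(y+.5)/4-.5+90,z)[:2]).round(1)
print('held rows', f(180,384,129.5-20.5)+[31.25,0], f(500,507,109)+[11.25,0])
print('mid1 placed far edges', f(220,263,24)-[11.25,0], f(490,349,24)-[31.25,0],'near edges',f(230,62,24)+[31.25,0],f(490,157,24)+[11.25,0])
print('end_a far edges', f(220,38,24)-[11.25,0], f(490,134,24)-[31.25,0])
E
python3 rel.py
```

```text
held rows [114.85 -29.8 ] [114.65  18.7 ]
mid1 placed far edges [ 69.25 -35.3 ] [68.75 24.7 ] near edges [ 69.25 -31.4 ] [68.85 23.5 ]
end_a far edges [ 21.95 -33.3 ] [21.55 23.4 ]
```

drive_tool --deltas '[{"hand":1,"tx":0,"ty":0.02,"tz":0.4,"wx":0,"wy":0,"wz":0},{"hand":1,"tx":0,"ty":0,"tz":0.5,"wx":0,"wy":0,"wz":0},{"hand":1,"tx":0,"ty":0,"tz":0.5,"wx":0,"wy":0,"wz":0},{"hand":1,"tx":0,"ty":0,"tz":0.3,"wx":0,"wy":0,"wz":0},{"hand":1,"tx":0,"ty":0,"tz":0.2,"wx":0,"wy":0,"wz":0},{"hand":1,"tx":0,"ty":0,"tz":0.13,"wx":0,"wy":0,"wz":0},{"hand":1,"tx":0,"ty":0,"tz":0.05,"wx":0,"wy":0,"wz":0},{"hand":1,"tx":0,"ty":0,"tz":0,"wx":0,"wy":0,"wz":0},{"hand":1,"tx":0,"ty":0,"tz":0,"wx":0,"wy":0,"wz":0}]'

```text
time: 26.78
tool_pos: [535.0, 32.1, 47.0]
tcp_rot: [3.14, -0.0, 1.488]
contact_force: [-0.2, -0.5, 0.5]
grip_width: 9.9
```

drive_tool --deltas '[{"hand":1,"tx":0,"ty":0,"tz":0.06,"wx":0,"wy":0,"wz":0},{"hand":1,"tx":0,"ty":0,"tz":0,"wx":0,"wy":0,"wz":0},{"hand":0.5,"tx":0,"ty":0,"tz":0,"wx":0,"wy":0,"wz":0},{"hand":0.3,"tx":0,"ty":0,"tz":0,"wx":0,"wy":0,"wz":0},{"hand":0.3,"tx":0,"ty":0,"tz":0,"wx":0,"wy":0,"wz":0},{"hand":0.3,"tx":0,"ty":0,"tz":-0.3,"wx":0,"wy":0,"wz":0},{"hand":0.3,"tx":0,"ty":0,"tz":-0.6,"wx":0,"wy":0,"wz":0},{"hand":0,"tx":0,"ty":0,"tz":-0.7,"wx":0,"wy":0,"wz":0},{"hand":-0.2,"tx":0,"ty":0,"tz":-0.7,"wx":0,"wy":0,"wz":0},{"hand":-0.2,"tx":0,"ty":0,"tz":-0.4,"wx":0,"wy":0,"wz":0},{"hand":-0.2,"tx":0,"ty":0,"tz":0,"wx":0,"wy":0,"wz":0},{"hand":-0.2,"tx":0,"ty":0,"tz":0,"wx":0,"wy":0,"wz":0}]'

```text
time: 27.78
tool_pos: [534.9, 31.9, 152.6]
tcp_rot: [3.14, -0.0, 1.488]
contact_force: [-0.3, 0.3, 0.4]
grip_width: 54.6
```

Run:
```python
from blobs import *
plan(575,347,150,0.54+1.571)
m=snap("wrist","w18.png")
m=snap("top","t18.png"); im=cv2.imread("pics/t18.png")
for mk,w,a,c in blobs(im):
    r=fit(m,mk,w)[0]; print(a,r[1],np.round([r[0]]+list(r[2:]),2))
```

```text
t 27.8 pos [534.9  31.9 152.6] rot [ 3.14  -0.     1.488] j6 after -2.19 grip 54.6 F [-0.3  0.3  0.4]
turn wz total -7.14 ; shift tx 6.24 ty 4.91 tz 0.06
331 m [1.3000e-01 5.7617e+02 3.4546e+02 5.3000e-01]
377 b [ 3.4000e-01  4.6528e+02 -2.5600e+00 -1.5700e+00]
333 b [ 1.0000e-01  4.6789e+02 -2.6543e+02 -1.1500e+00]
```

View pics/w18.png

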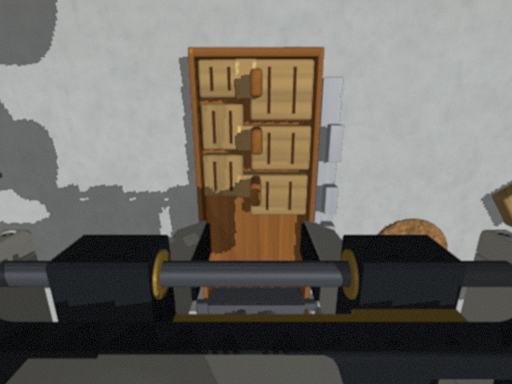

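drive_tool --deltas '[{"hand":-0.2,"tx":0,"ty":0,"tz":0,"wx":0,"wy":0,"wz":-0.8},{"hand":-0.2,"tx":0,"ty":0,"tz":0,"wx":0,"wy":0,"wz":-1},{"hand":-0.2,"tx":0,"ty":0,"tz":0,"wx":0,"wy":0,"wz":-1},{"hand":-0.2,"tx":0,"ty":0,"tz":0,"wx":0,"wy":0,"wz":-1},{"hand":-0.2,"tx":0,"ty":0,"tz":0,"wx":0,"wy":0,"wz":-1},{"hand":-0.2,"tx":0,"ty":0,"tz":0,"wx":0,"wy":0,"wz":-1},{"hand":-0.2,"tx":0,"ty":0,"tz":0,"wx":0,"wy":0,"wz":-1},{"hand":-0.2,"tx":0.24,"ty":0.11,"tz":0,"wx":0,"wy":0,"wz":-0.34},{"hand":-0.2,"tx":0.5,"ty":0.4,"tz":0,"wx":0,"wy":0,"wz":0},{"hand":-0.2,"tx":0.6,"ty":0.5,"tz":0,"wx":0,"wy":0,"wz":0},{"hand":-0.2,"tx":0.7,"ty":0.55,"tz":0,"wx":0,"wy":0,"wz":0},{"hand":-0.2,"tx":0.7,"ty":0.55,"tz":0,"wx":0,"wy":0,"wz":0},{"hand":-0.2,"tx":0.7,"ty":0.55,"tz":0,"wx":0,"wy":0,"wz":0},{"hand":-0.2,"tx":0.7,"ty":0.55,"tz":0,"wx":0,"wy":0,"wz":0},{"hand":-0.2,"tx":0.7,"ty":0.55,"tz":0,"wx":0,"wy":0,"wz":0},{"hand":-0.2,"tx":0.7,"ty":0.55,"tz":0,"wx":0,"wy":0,"wz":0},{"hand":-0.2,"tx":0.5,"ty":0.4,"tz":0,"wx":0,"wy":0,"wz":0},{"hand":-0.2,"tx":0.2,"ty":0.2,"tz":0,"wx":0,"wy":0,"wz":0},{"hand":-0.2,"tx":0,"ty":0,"tz":0,"wx":0,"wy":0,"wz":0},{"hand":-0.2,"tx":0,"ty":0,"tz":0,"wx":0,"wy":0,"wz":0}]'

```text
time: 29.55
tool_pos: [573.9, 347.6, 150.4]
tcp_rot: [-3.139, -0.0, 2.112]
contact_force: [-1.0, 0.4, 0.1]
grip_width: 55.0
```

Run:
```python
from wl import *
p=look(575,347,0.535,'m',"w19.png")
plan(p[0],p[1],37,p[2]+np.pi/2)
```

```text
t 29.6 pos [573.9 347.6 150.4] rot [-3.139 -0.     2.112] j6 after -1.68 grip 55.0 F [-1.   0.4  0.1]
turn wz total 0.07 ; shift tx -0.03 ty 0.02 tz 2.86
wrist fit 573.6 345.0 0.512 err 0.127 area 3960 win [143, 76, 363, 232]
t 29.6 pos [574.1 346.6 150.8] rot [-3.139 -0.     2.111] j6 after -1.65 grip 55.0 F [ 0.1  0.8 -0.4]
turn wz total 0.32 ; shift tx -0.03 ty -0.03 tz 2.84
```

View pics/ov_w19.png

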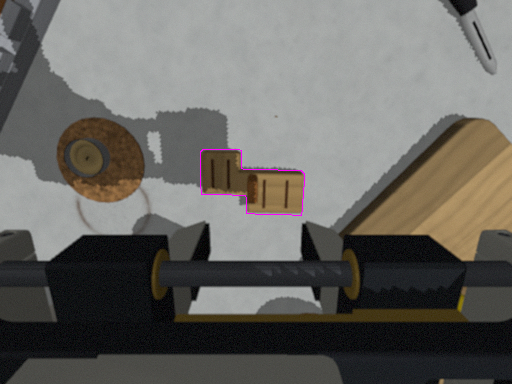

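drive_tool --deltas '[{"hand":-0.1,"tx":-0.03,"ty":-0.03,"tz":0.4,"wx":0,"wy":0,"wz":0.3},{"hand":-0.1,"tx":0,"ty":0,"tz":0.7,"wx":0,"wy":0,"wz":0},{"hand":-0.1,"tx":0,"ty":0,"tz":0.7,"wx":0,"wy":0,"wz":0},{"hand":-0.1,"tx":0,"ty":0,"tz":0.55,"wx":0,"wy":0,"wz":0},{"hand":0.1,"tx":0,"ty":0,"tz":0.3,"wx":0,"wy":0,"wz":0},{"hand":0.3,"tx":0,"ty":0,"tz":0.2,"wx":0,"wy":0,"wz":0},{"hand":0.5,"tx":0,"ty":0,"tz":0,"wx":0,"wy":0,"wz":0},{"hand":0.7,"tx":0,"ty":0,"tz":0,"wx":0,"wy":0,"wz":0},{"hand":1,"tx":0,"ty":0,"tz":0,"wx":0,"wy":0,"wz":0},{"hand":1,"tx":0,"ty":0,"tz":0,"wx":0,"wy":0,"wz":0},{"hand":1,"tx":0,"ty":0,"tz":0,"wx":0,"wy":0,"wz":0},{"hand":1,"tx":0,"ty":0,"tz":0,"wx":0,"wy":0,"wz":0}]'

```text
time: 30.6
tool_pos: [575.2, 345.7, 39.3]
tcp_rot: [3.139, 0.0, 2.085]
contact_force: [-0.6, -0.8, 5.5]
grip_width: 9.8
```

Run:
```python
from h import *
plan(*t2w(163,0),130,1.488)
```

```text
t 30.6 pos [575.2 345.7  39.3] rot [3.139 0.    2.085] j6 after -1.06 grip 9.8 F [-0.6 -0.8  5.5]
turn wz total 6.84 ; shift tx -7.89 ty 0.78 tz -2.27
```

drive_tool --deltas '[{"hand":1,"tx":0,"ty":0,"tz":-0.3,"wx":0,"wy":0,"wz":0},{"hand":1,"tx":0,"ty":0,"tz":-0.6,"wx":0,"wy":0,"wz":0},{"hand":1,"tx":0,"ty":0,"tz":-0.6,"wx":0,"wy":0,"wz":0},{"hand":1,"tx":0,"ty":0,"tz":-0.6,"wx":0,"wy":0,"wz":0.5},{"hand":1,"tx":0,"ty":0,"tz":-0.2,"wx":0,"wy":0,"wz":0.9},{"hand":1,"tx":0,"ty":0,"tz":0,"wx":0,"wy":0,"wz":0.9},{"hand":1,"tx":0,"ty":0,"tz":0,"wx":0,"wy":0,"wz":0.9},{"hand":1,"tx":0,"ty":0,"tz":0,"wx":0,"wy":0,"wz":0.9},{"hand":1,"tx":0,"ty":0,"tz":0,"wx":0,"wy":0,"wz":0.9},{"hand":1,"tx":0,"ty":0,"tz":0,"wx":0,"wy":0,"wz":0.9},{"hand":1,"tx":0,"ty":0,"tz":0,"wx":0,"wy":0,"wz":0.94},{"hand":1,"tx":0,"ty":0,"tz":0,"wx":0,"wy":0,"wz":0}]'

```text
time: 31.6
tool_pos: [574.4, 345.5, 130.6]
tcp_rot: [3.141, -0.0, 1.485]
contact_force: [-0.3, 0.6, -0.7]
grip_width: 9.6
```

drive_tool --deltas '[{"hand":1,"tx":-0.3,"ty":0,"tz":0,"wx":0,"wy":0,"wz":0},{"hand":1,"tx":-0.6,"ty":0.05,"tz":0,"wx":0,"wy":0,"wz":0},{"hand":1,"tx":-0.6,"ty":0.05,"tz":0,"wx":0,"wy":0,"wz":0},{"hand":1,"tx":-0.6,"ty":0.05,"tz":0,"wx":0,"wy":0,"wz":0},{"hand":1,"tx":-0.6,"ty":0.05,"tz":0,"wx":0,"wy":0,"wz":0},{"hand":1,"tx":-0.6,"ty":0.05,"tz":0,"wx":0,"wy":0,"wz":0},{"hand":1,"tx":-0.6,"ty":0.05,"tz":0,"wx":0,"wy":0,"wz":0},{"hand":1,"tx":-0.6,"ty":0.05,"tz":0,"wx":0,"wy":0,"wz":0},{"hand":1,"tx":-0.6,"ty":0.05,"tz":0,"wx":0,"wy":0,"wz":0},{"hand":1,"tx":-0.6,"ty":0.1,"tz":0,"wx":0,"wy":0,"wz":0},{"hand":1,"tx":-0.6,"ty":0.1,"tz":0,"wx":0,"wy":0,"wz":0},{"hand":1,"tx":-0.6,"ty":0.1,"tz":0,"wx":0,"wy":0,"wz":0},{"hand":1,"tx":-0.6,"ty":0.05,"tz":0,"wx":0,"wy":0,"wz":0},{"hand":1,"tx":-0.39,"ty":0.03,"tz":0,"wx":0,"wy":0,"wz":0},{"hand":1,"tx":0,"ty":0,"tz":0,"wx":0,"wy":0,"wz":0},{"hand":1,"tx":0,"ty":0,"tz":0,"wx":0,"wy":0,"wz":0},{"hand":1,"tx":0,"ty":0,"tz":0,"wx":0,"wy":0,"wz":0}]'

```text
time: 33.02
tool_pos: [579.2, 28.5, 130.1]
tcp_rot: [3.142, -0.0, 1.489]
contact_force: [-0.7, 0.5, -0.6]
grip_width: 9.6
```

Run:
```python
from h import *
plan(*t2w(163,0),46,1.488); print(w2t(*get_obs()['tool_pos'][:2]))
m=snap("wrist","w20.png"); im=cv2.imread("pics/w20.png")
np.savez("w20.npz",**m)
cv2.imwrite("pics/w20c.png",cv2.resize(im[90:240,160:350],None,fx=4,fy=4,interpolation=cv2.INTER_CUBIC))
```

```text
t 33.0 pos [579.2  28.5 130.1] rot [ 3.142 -0.     1.489] j6 after -1.57 grip 9.6 F [-0.7  0.5 -0.6]
turn wz total 0.01 ; shift tx 0.00 ty 0.03 tz 2.10
[ 1.61993032e+02 -7.18366871e-02]
```

View pics/w20c.png

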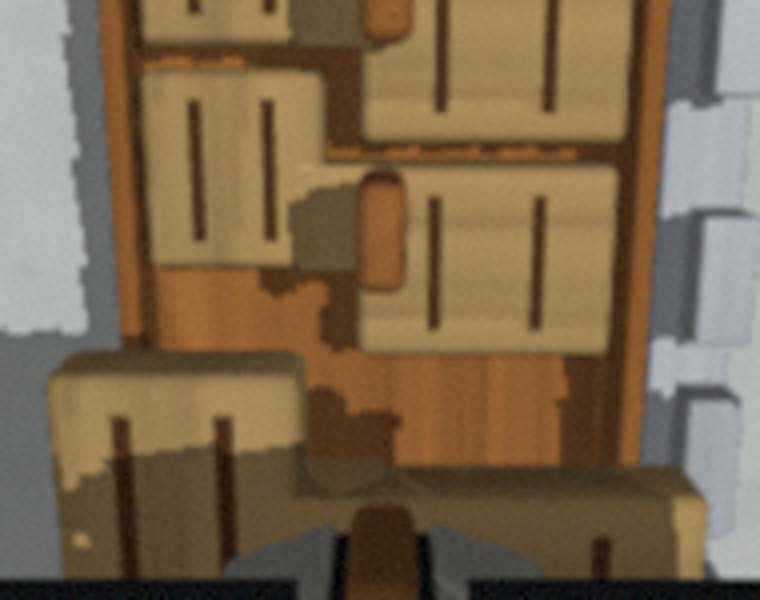

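```bash
sed -i 's/w17/w20/' rel.py
cat > rel2.py <<'E'
exec(open('rel.py').read().split("print('held")[0])
print('held rows', f(180,377,130-20.8)+[31.25,0], f(500,497,109.2)+[11.25,0])
print('mid2 placed', f(220,267,24)-[11.25,0], f(490,354,24)-[31.25,0])
E
python3 rel2.py
```

```text
held rows [159.95 -30.2 ] [159.25  18.4 ]
mid2 placed [116.35 -35.7 ] [116.15  24.4 ]
```

drive_tool --deltas '[{"hand":1,"tx":0,"ty":0.065,"tz":0.4,"wx":0,"wy":0,"wz":0},{"hand":1,"tx":0,"ty":0,"tz":0.5,"wx":0,"wy":0,"wz":0},{"hand":1,"tx":0,"ty":0,"tz":0.5,"wx":0,"wy":0,"wz":0},{"hand":1,"tx":0,"ty":0,"tz":0.3,"wx":0,"wy":0,"wz":0},{"hand":1,"tx":0,"ty":0,"tz":0.2,"wx":0,"wy":0,"wz":0},{"hand":1,"tx":0,"ty":0,"tz":0.13,"wx":0,"wy":0,"wz":0},{"hand":1,"tx":0,"ty":0,"tz":0.05,"wx":0,"wy":0,"wz":0},{"hand":1,"tx":0,"ty":0,"tz":0,"wx":0,"wy":0,"wz":0},{"hand":1,"tx":0,"ty":0,"tz":0,"wx":0,"wy":0,"wz":0}]'

```text
time: 33.82
tool_pos: [582.6, 28.2, 47.4]
tcp_rot: [3.14, -0.0, 1.488]
contact_force: [-0.0, 0.2, -1.2]
grip_width: 10.0
```

drive_tool --deltas '[{"hand":1,"tx":0,"ty":0,"tz":0.05,"wx":0,"wy":0,"wz":0},{"hand":1,"tx":0,"ty":0,"tz":0,"wx":0,"wy":0,"wz":0},{"hand":0.5,"tx":0,"ty":0,"tz":0,"wx":0,"wy":0,"wz":0},{"hand":0.3,"tx":0,"ty":0,"tz":0,"wx":0,"wy":0,"wz":0},{"hand":0.3,"tx":0,"ty":0,"tz":0,"wx":0,"wy":0,"wz":0},{"hand":0.3,"tx":0,"ty":0,"tz":-0.3,"wx":0,"wy":0,"wz":0},{"hand":0.3,"tx":0,"ty":0,"tz":-0.6,"wx":0,"wy":0,"wz":0},{"hand":0,"tx":0,"ty":0,"tz":-0.7,"wx":0,"wy":0,"wz":0},{"hand":-0.2,"tx":0,"ty":0,"tz":-0.7,"wx":0,"wy":0,"wz":0},{"hand":-0.2,"tx":0,"ty":0,"tz":-0.4,"wx":0,"wy":0,"wz":0},{"hand":-0.2,"tx":0,"ty":0,"tz":0,"wx":0,"wy":0,"wz":0},{"hand":-0.2,"tx":0,"ty":0,"tz":0,"wx":0,"wy":0,"wz":0}]'

```text
time: 34.82
tool_pos: [582.4, 28.1, 153.5]
tcp_rot: [3.14, -0.0, 1.488]
contact_force: [-0.2, 0.1, -1.2]
grip_width: 54.5
```

Run:
```python
from blobs import *
plan(467,-265,150,-1.145+1.571)
m=snap("wrist","w21.png")
m=snap("top","t21.png"); im=cv2.imread("pics/t21.png")
for mk,w,a,c in blobs(im,(290,180,350,255)):
    r=fit(m,mk,w)[0]; print(a,r[1],np.round([r[0]]+list(r[2:]),2))
```

```text
t 34.8 pos [582.4  28.1 153.5] rot [ 3.14  -0.     1.488] j6 after -0.51 grip 54.5 F [-0.2  0.1 -1.2]
turn wz total 12.17 ; shift tx -5.65 ty 5.48 tz 0.09
332 b [ 1.1000e-01  4.6771e+02 -2.6581e+02 -1.1500e+00]
```

View pics/w21.png

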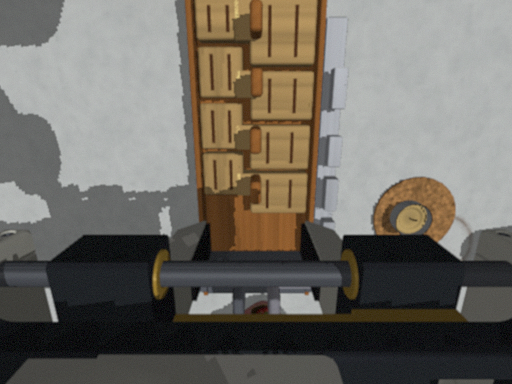

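drive_tool --deltas '[{"hand":-0.2,"tx":0,"ty":0,"tz":0,"wx":0,"wy":0,"wz":0.67},{"hand":-0.2,"tx":0,"ty":0,"tz":0,"wx":0,"wy":0,"wz":1},{"hand":-0.2,"tx":0,"ty":0,"tz":0,"wx":0,"wy":0,"wz":1},{"hand":-0.2,"tx":0,"ty":0,"tz":0,"wx":0,"wy":0,"wz":1},{"hand":-0.2,"tx":0,"ty":0,"tz":0,"wx":0,"wy":0,"wz":1},{"hand":-0.2,"tx":0,"ty":0,"tz":0,"wx":0,"wy":0,"wz":1},{"hand":-0.2,"tx":0,"ty":0,"tz":0,"wx":0,"wy":0,"wz":1},{"hand":-0.2,"tx":0,"ty":0,"tz":0,"wx":0,"wy":0,"wz":1},{"hand":-0.2,"tx":0,"ty":0,"tz":0,"wx":0,"wy":0,"wz":1},{"hand":-0.2,"tx":0,"ty":0,"tz":0,"wx":0,"wy":0,"wz":1},{"hand":-0.2,"tx":0,"ty":0,"tz":0,"wx":0,"wy":0,"wz":1},{"hand":-0.2,"tx":0,"ty":0,"tz":0,"wx":0,"wy":0,"wz":1},{"hand":-0.2,"tx":0,"ty":0,"tz":0,"wx":0,"wy":0,"wz":0.5}]'

```text
time: 36.0
tool_pos: [581.3, 28.1, 150.9]
tcp_rot: [-3.14, 0.003, 0.421]
contact_force: [-0.2, -0.6, 0.5]
grip_width: 55.3
```

drive_tool --deltas '[{"hand":-0.2,"tx":-0.4,"ty":0.4,"tz":0,"wx":0,"wy":0,"wz":0},{"hand":-0.2,"tx":-0.6,"ty":0.58,"tz":0,"wx":0,"wy":0,"wz":0},{"hand":-0.2,"tx":-0.6,"ty":0.58,"tz":0,"wx":0,"wy":0,"wz":0},{"hand":-0.2,"tx":-0.6,"ty":0.58,"tz":0,"wx":0,"wy":0,"wz":0},{"hand":-0.2,"tx":-0.6,"ty":0.58,"tz":0,"wx":0,"wy":0,"wz":0},{"hand":-0.2,"tx":-0.6,"ty":0.58,"tz":0,"wx":0,"wy":0,"wz":0},{"hand":-0.2,"tx":-0.6,"ty":0.58,"tz":0,"wx":0,"wy":0,"wz":0},{"hand":-0.2,"tx":-0.6,"ty":0.58,"tz":0,"wx":0,"wy":0,"wz":0},{"hand":-0.2,"tx":-0.6,"ty":0.58,"tz":0,"wx":0,"wy":0,"wz":0},{"hand":-0.2,"tx":-0.45,"ty":0.44,"tz":0,"wx":0,"wy":0,"wz":0},{"hand":-0.2,"tx":0,"ty":0,"tz":0,"wx":0,"wy":0,"wz":0},{"hand":-0.2,"tx":0,"ty":0,"tz":0,"wx":0,"wy":0,"wz":0},{"hand":-0.2,"tx":0,"ty":0,"tz":0,"wx":0,"wy":0,"wz":0}]'

```text
time: 37.08
tool_pos: [466.5, -264.1, 151.6]
tcp_rot: [-3.139, 0.001, 0.426]
contact_force: [-0.1, 0.9, -0.4]
grip_width: 55.2
```

Run:
```python
from wl import *
p=look(467,-265,-1.147,'b',"w22.png")
plan(p[0],p[1],37,p[2]+np.pi/2)
```

```text
t 37.1 pos [ 466.5 -264.1  151.6] rot [-3.139e+00  1.000e-03  4.260e-01] j6 after -1.08 grip 55.2 F [-0.1  0.9 -0.4]
turn wz total 0.02 ; shift tx 0.00 ty 0.03 tz 2.89
wrist fit 465.7 -267.0 -1.147 err 0.093 area 3952 win [146, 75, 366, 232]
t 37.1 pos [ 466.8 -263.7  151.9] rot [-3.14e+00  1.00e-03  4.27e-01] j6 after -1.08 grip 55.2 F [-0.1 -0.1  0.1]
turn wz total 0.03 ; shift tx -0.06 ty 0.06 tz 2.87
```

View pics/ov_w22.png

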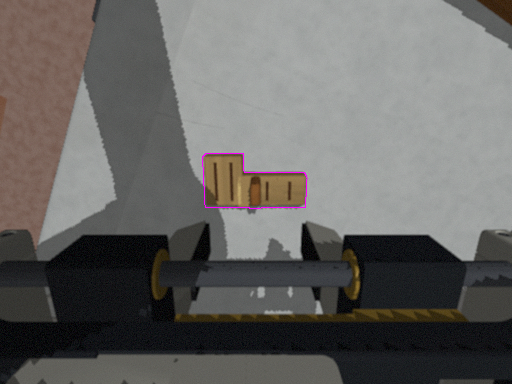

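drive_tool --deltas '[{"hand":-0.1,"tx":-0.06,"ty":0.03,"tz":0.4,"wx":0,"wy":0,"wz":0.03},{"hand":-0.1,"tx":0,"ty":0,"tz":0.7,"wx":0,"wy":0,"wz":0},{"hand":-0.1,"tx":0,"ty":0,"tz":0.7,"wx":0,"wy":0,"wz":0},{"hand":-0.1,"tx":0,"ty":0,"tz":0.57,"wx":0,"wy":0,"wz":0},{"hand":0.1,"tx":0,"ty":0,"tz":0.3,"wx":0,"wy":0,"wz":0},{"hand":0.3,"tx":0,"ty":0,"tz":0.2,"wx":0,"wy":0,"wz":0},{"hand":0.5,"tx":0,"ty":0,"tz":0,"wx":0,"wy":0,"wz":0},{"hand":0.7,"tx":0,"ty":0,"tz":0,"wx":0,"wy":0,"wz":0},{"hand":1,"tx":0,"ty":0,"tz":0,"wx":0,"wy":0,"wz":0},{"hand":1,"tx":0,"ty":0,"tz":0,"wx":0,"wy":0,"wz":0},{"hand":1,"tx":0,"ty":0,"tz":0,"wx":0,"wy":0,"wz":0},{"hand":1,"tx":0,"ty":0,"tz":0,"wx":0,"wy":0,"wz":0}]'

```text
time: 38.13
tool_pos: [465.9, -267.3, 38.9]
tcp_rot: [3.14, -0.001, 0.423]
contact_force: [1.3, 1.1, 4.7]
grip_width: 9.7
```

drive_tool --deltas '[{"hand":1,"tx":0,"ty":0,"tz":-0.3,"wx":0,"wy":0,"wz":0},{"hand":1,"tx":0,"ty":0,"tz":-0.6,"wx":0,"wy":0,"wz":0},{"hand":1,"tx":0,"ty":0,"tz":-0.6,"wx":0,"wy":0,"wz":0},{"hand":1,"tx":0,"ty":0,"tz":-0.6,"wx":0,"wy":0,"wz":-0.5},{"hand":1,"tx":0,"ty":0,"tz":-0.3,"wx":0,"wy":0,"wz":-0.9},{"hand":1,"tx":0,"ty":0,"tz":0,"wx":0,"wy":0,"wz":-1},{"hand":1,"tx":0,"ty":0,"tz":0,"wx":0,"wy":0,"wz":-1},{"hand":1,"tx":0,"ty":0,"tz":0,"wx":0,"wy":0,"wz":-1},{"hand":1,"tx":0,"ty":0,"tz":0,"wx":0,"wy":0,"wz":-1},{"hand":1,"tx":0,"ty":0,"tz":0,"wx":0,"wy":0,"wz":-1},{"hand":1,"tx":0,"ty":0,"tz":0,"wx":0,"wy":0,"wz":-1},{"hand":1,"tx":0,"ty":0,"tz":0,"wx":0,"wy":0,"wz":-1},{"hand":1,"tx":0,"ty":0,"tz":0,"wx":0,"wy":0,"wz":-1},{"hand":1,"tx":0,"ty":0,"tz":0,"wx":0,"wy":0,"wz":-1},{"hand":1,"tx":0,"ty":0,"tz":0,"wx":0,"wy":0,"wz":-1},{"hand":1,"tx":0,"ty":0,"tz":0,"wx":0,"wy":0,"wz":-0.76},{"hand":1,"tx":0,"ty":0,"tz":0,"wx":0,"wy":0,"wz":0}]'

```text
time: 39.55
tool_pos: [465.0, -267.0, 134.0]
tcp_rot: [-3.141, -0.0, 1.487]
contact_force: [-1.0, 0.3, -1.5]
grip_width: 9.8
```

Run:
```python
from h import *
plan(*t2w(209,0),145,1.488)
snap("wrist","w23.png")
```

```text
t 39.5 pos [ 465. -267.  134.] rot [-3.141 -0.     1.487] j6 after -2.15 grip 9.8 F [-1.   0.3 -1.5]
turn wz total -0.01 ; shift tx 7.60 ty 3.41 tz -0.28
```

View pics/w23.png

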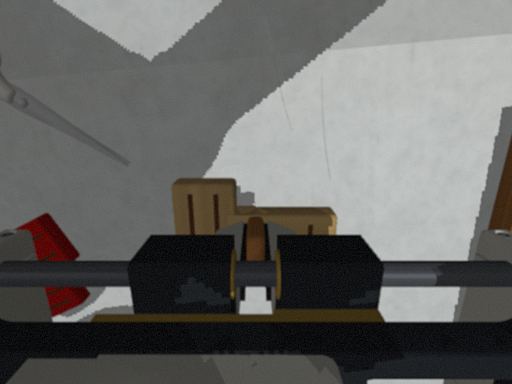

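drive_tool --deltas '[{"hand":1,"tx":0.3,"ty":0,"tz":-0.15,"wx":0,"wy":0,"wz":0},{"hand":1,"tx":0.6,"ty":0,"tz":-0.13,"wx":0,"wy":0,"wz":0},{"hand":1,"tx":0.6,"ty":0.11,"tz":0,"wx":0,"wy":0,"wz":0},{"hand":1,"tx":0.6,"ty":0.2,"tz":0,"wx":0,"wy":0,"wz":0},{"hand":1,"tx":0.6,"ty":0.3,"tz":0,"wx":0,"wy":0,"wz":0},{"hand":1,"tx":0.6,"ty":0.3,"tz":0,"wx":0,"wy":0,"wz":0},{"hand":1,"tx":0.6,"ty":0.3,"tz":0,"wx":0,"wy":0,"wz":0},{"hand":1,"tx":0.6,"ty":0.3,"tz":0,"wx":0,"wy":0,"wz":0},{"hand":1,"tx":0.6,"ty":0.3,"tz":0,"wx":0,"wy":0,"wz":0},{"hand":1,"tx":0.6,"ty":0.3,"tz":0,"wx":0,"wy":0,"wz":0},{"hand":1,"tx":0.6,"ty":0.3,"tz":0,"wx":0,"wy":0,"wz":0},{"hand":1,"tx":0.6,"ty":0.4,"tz":0,"wx":0,"wy":0,"wz":0},{"hand":1,"tx":0.5,"ty":0.4,"tz":0,"wx":0,"wy":0,"wz":0},{"hand":1,"tx":0.2,"ty":0.2,"tz":0,"wx":0,"wy":0,"wz":0},{"hand":1,"tx":0,"ty":0,"tz":0,"wx":0,"wy":0,"wz":0},{"hand":1,"tx":0,"ty":0,"tz":0,"wx":0,"wy":0,"wz":0},{"hand":1,"tx":0,"ty":0,"tz":0,"wx":0,"wy":0,"wz":0}]'

```text
time: 41.02
tool_pos: [626.4, 24.0, 145.2]
tcp_rot: [-3.141, 0.0, 1.484]
contact_force: [0.0, 0.2, -0.3]
grip_width: 9.9
```

Run:
```python
from h import *
plan(*t2w(209,0),46,1.488); print(w2t(*get_obs()['tool_pos'][:2]))
m=snap("wrist","w24.png"); im=cv2.imread("pics/w24.png")
np.savez("w20.npz",**m)
cv2.imwrite("pics/w24c.png",cv2.resize(im[90:240,160:350],None,fx=4,fy=4,interpolation=cv2.INTER_CUBIC))
```

```text
t 41.0 pos [626.4  24.  145.2] rot [-3.141  0.     1.484] j6 after -1.57 grip 9.9 F [ 0.   0.2 -0.3]
turn wz total -0.05 ; shift tx 0.02 ty -0.01 tz 2.48
[209.3769905   -0.61732362]
```

View pics/w24c.png

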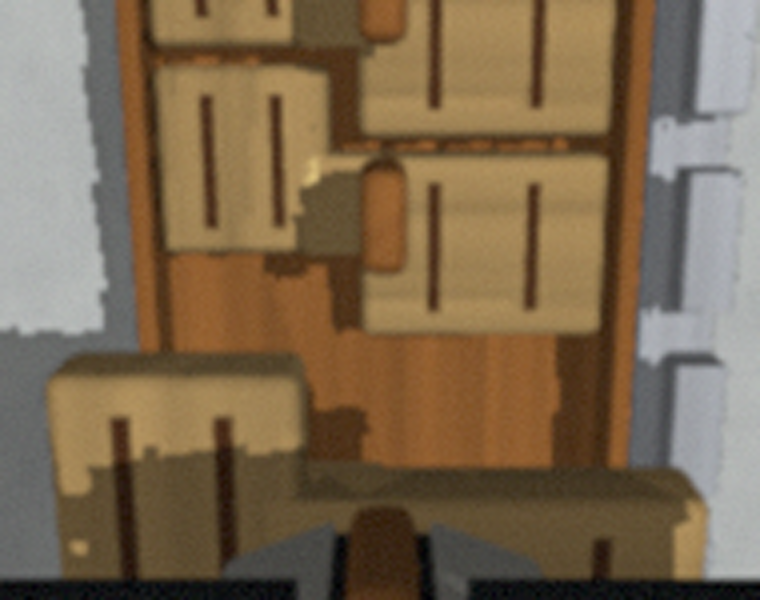

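```bash
cat > rel2.py <<'E'
exec(open('rel.py').read().split("print('held")[0])
print('held rows', f(180,378,145.2-20.6)+[31.25,0], f(500,500,124.6)+[11.25,0])
print('mid3 placed', f(220,251,24)-[11.25,0], f(490,332,24)-[31.25,0])
E
python3 rel2.py
```

```text
held rows [207.25 -30.5 ] [207.05  17.8 ]
mid3 placed [162.35 -38.2 ] [162.05  25.2 ]
```

drive_tool --deltas '[{"hand":1,"tx":0.02,"ty":0.02,"tz":0.4,"wx":0,"wy":0,"wz":-0.03},{"hand":1,"tx":0,"ty":0,"tz":0.6,"wx":0,"wy":0,"wz":0},{"hand":1,"tx":0,"ty":0,"tz":0.6,"wx":0,"wy":0,"wz":0},{"hand":1,"tx":0,"ty":0,"tz":0.4,"wx":0,"wy":0,"wz":0},{"hand":1,"tx":0,"ty":0,"tz":0.25,"wx":0,"wy":0,"wz":0},{"hand":1,"tx":0,"ty":0,"tz":0.15,"wx":0,"wy":0,"wz":0},{"hand":1,"tx":0,"ty":0,"tz":0.05,"wx":0,"wy":0,"wz":0},{"hand":1,"tx":0,"ty":0,"tz":0,"wx":0,"wy":0,"wz":0},{"hand":1,"tx":0,"ty":0,"tz":0,"wx":0,"wy":0,"wz":0}]'

```text
time: 41.82
tool_pos: [628.8, 24.7, 48.2]
tcp_rot: [3.14, -0.0, 1.487]
contact_force: [0.1, 0.7, -0.7]
grip_width: 9.5
```

drive_tool --deltas '[{"hand":1,"tx":0,"ty":0,"tz":0.07,"wx":0,"wy":0,"wz":0},{"hand":1,"tx":0,"ty":0,"tz":0,"wx":0,"wy":0,"wz":0},{"hand":0.5,"tx":0,"ty":0,"tz":0,"wx":0,"wy":0,"wz":0},{"hand":0.3,"tx":0,"ty":0,"tz":0,"wx":0,"wy":0,"wz":0},{"hand":0.3,"tx":0,"ty":0,"tz":0,"wx":0,"wy":0,"wz":0},{"hand":0.3,"tx":0,"ty":0,"tz":-0.3,"wx":0,"wy":0,"wz":0},{"hand":0.3,"tx":0,"ty":0,"tz":-0.6,"wx":0,"wy":0,"wz":0},{"hand":0,"tx":0,"ty":0,"tz":-0.7,"wx":0,"wy":0,"wz":0},{"hand":-0.3,"tx":0,"ty":0,"tz":-0.7,"wx":0,"wy":0,"wz":0},{"hand":-0.3,"tx":0,"ty":0,"tz":-0.4,"wx":0,"wy":0,"wz":0},{"hand":-0.3,"tx":0,"ty":0,"tz":0,"wx":0,"wy":0,"wz":0},{"hand":-0.3,"tx":0,"ty":0,"tz":0,"wx":0,"wy":0,"wz":0}]'

```text
time: 42.82
tool_pos: [628.6, 24.9, 153.9]
tcp_rot: [3.139, -0.0, 1.487]
contact_force: [-0.1, 0.3, 0.2]
grip_width: 58.2
```

Run:
```python
from h import *
plan(*t2w(260,-5),153,1.488); print(w2t(675.6,15.6))
m=snap("wrist","w25.png")
snap("top","t25.png",(120,140,280,260),5)
```

```text
t 42.8 pos [628.6  24.9 153.9] rot [ 3.139 -0.     1.487] j6 after -1.57 grip 58.2 F [-0.1  0.3  0.2]
turn wz total -0.01 ; shift tx -0.14 ty 1.21 tz 0.02
[259.10120257  -4.93627671]
```

View pics/w25.png

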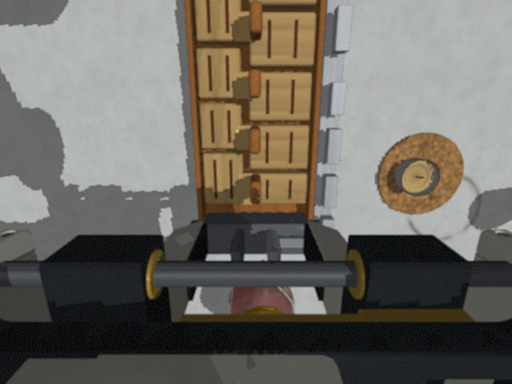

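View pics/t25.png

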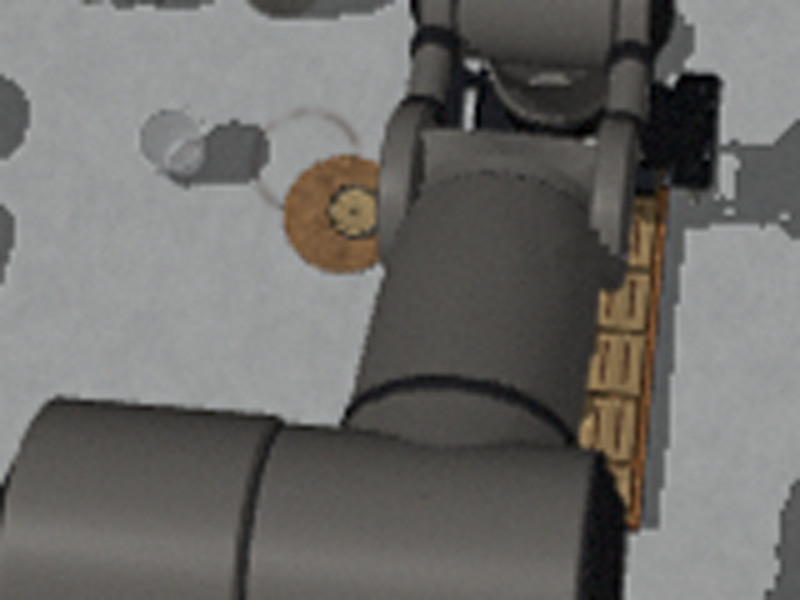

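drive_tool --deltas '[{"hand":-0.3,"tx":-0.14,"ty":0.4,"tz":0,"wx":0,"wy":0,"wz":0},{"hand":-0.3,"tx":0,"ty":0.5,"tz":0,"wx":0,"wy":0,"wz":0},{"hand":-0.3,"tx":0,"ty":0.32,"tz":0,"wx":0,"wy":0,"wz":0},{"hand":-0.3,"tx":0,"ty":0,"tz":0,"wx":0,"wy":0,"wz":0},{"hand":-0.3,"tx":0,"ty":0,"tz":0.4,"wx":0,"wy":0,"wz":0},{"hand":-0.3,"tx":0,"ty":0,"tz":0.6,"wx":0,"wy":0,"wz":0},{"hand":-0.3,"tx":0,"ty":0,"tz":0.6,"wx":0,"wy":0,"wz":0},{"hand":-0.3,"tx":0,"ty":0,"tz":0.4,"wx":0,"wy":0,"wz":0},{"hand":-0.3,"tx":0,"ty":0,"tz":0.12,"wx":0,"wy":0,"wz":0},{"hand":-0.3,"tx":0,"ty":0,"tz":0,"wx":0,"wy":0,"wz":0},{"hand":-0.3,"tx":0,"ty":0,"tz":0,"wx":0,"wy":0,"wz":0}]'

```text
time: 43.83
tool_pos: [676.1, 15.3, 67.7]
tcp_rot: [-3.141, -0.0, 1.487]
contact_force: [0.2, 0.2, -0.1]
grip_width: 59.5
```

drive_tool --deltas '[{"hand":0.1,"tx":0,"ty":0,"tz":0,"wx":0,"wy":0,"wz":0},{"hand":0.4,"tx":0,"ty":0,"tz":0,"wx":0,"wy":0,"wz":0},{"hand":1,"tx":0,"ty":0,"tz":0,"wx":0,"wy":0,"wz":0},{"hand":1,"tx":0,"ty":0,"tz":0,"wx":0,"wy":0,"wz":0},{"hand":1,"tx":0,"ty":0,"tz":0,"wx":0,"wy":0,"wz":0},{"hand":1,"tx":0,"ty":0,"tz":0,"wx":0,"wy":0,"wz":0},{"hand":1,"tx":0,"ty":0,"tz":0,"wx":0,"wy":0,"wz":0}]'

```text
time: 44.42
tool_pos: [677.1, 15.5, 69.1]
tcp_rot: [3.139, -0.001, 1.487]
contact_force: [0.1, 1.7, 6.1]
grip_width: 31.5
```

drive_tool --deltas '[{"hand":1,"tx":0,"ty":-0.1,"tz":0,"wx":0,"wy":0,"wz":0},{"hand":1,"tx":0,"ty":-0.1,"tz":0,"wx":0,"wy":0,"wz":0},{"hand":1,"tx":0,"ty":-0.1,"tz":0,"wx":0,"wy":0,"wz":0},{"hand":1,"tx":0,"ty":-0.1,"tz":0,"wx":0,"wy":0,"wz":0},{"hand":1,"tx":0,"ty":0,"tz":0,"wx":0,"wy":0,"wz":0}]'

```text
time: 44.83
tool_pos: [660.7, 16.9, 69.0]
tcp_rot: [3.139, -0.001, 1.487]
contact_force: [-0.8, 2.5, 7.7]
grip_width: 31.2
```

drive_tool --deltas '[{"hand":1,"tx":0,"ty":-0.06,"tz":0,"wx":0,"wy":0,"wz":0},{"hand":1,"tx":0,"ty":-0.06,"tz":0,"wx":0,"wy":0,"wz":0},{"hand":1,"tx":0,"ty":0,"tz":0,"wx":0,"wy":0,"wz":0}]'

```text
time: 45.08
tool_pos: [656.5, 17.2, 69.0]
tcp_rot: [3.138, -0.001, 1.487]
contact_force: [1.5, 2.0, 5.9]
grip_width: 31.7
```

drive_tool --deltas '[{"hand":1,"tx":0,"ty":-0.05,"tz":0,"wx":0,"wy":0,"wz":0},{"hand":1,"tx":0,"ty":0,"tz":0,"wx":0,"wy":0,"wz":0},{"hand":1,"tx":0,"ty":0,"tz":0,"wx":0,"wy":0,"wz":0}]'

```text
time: 45.33
tool_pos: [654.7, 17.4, 69.0]
tcp_rot: [3.138, -0.001, 1.487]
contact_force: [1.9, 1.2, 5.5]
grip_width: 31.3
```

Run:
```python
from h import *
o=get_obs();print(o['tool_pos'],w2t(*o['tool_pos'][:2]),o['contact_force'])
m=snap("wrist","w26.png")
snap("side","s26.png",(170,210,340,290),4)
```

```text
[654.67932108  17.37364949  69.01324324] [238.10549962  -4.90315639] [1.89072799 1.16742692 5.47433378]
```

View pics/w26.png

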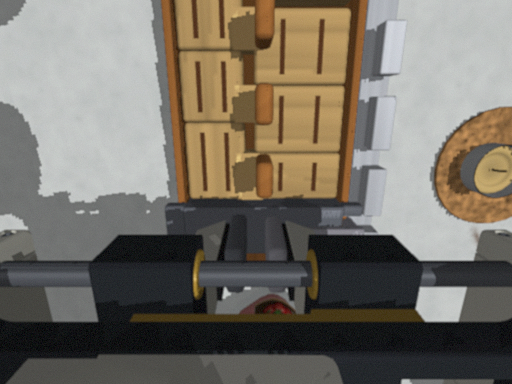

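View pics/s26.png

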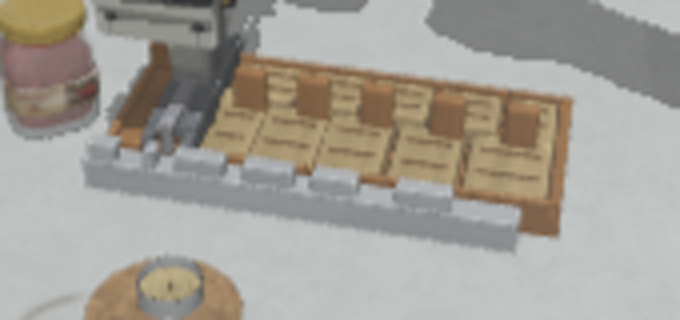

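drive_tool --deltas '[{"hand":1,"tx":0,"ty":-0.04,"tz":0,"wx":0,"wy":0,"wz":0},{"hand":1,"tx":0,"ty":0,"tz":0,"wx":0,"wy":0,"wz":0},{"hand":1,"tx":0,"ty":0,"tz":0,"wx":0,"wy":0,"wz":0}]'

```text
time: 45.68
tool_pos: [653.2, 17.5, 69.0]
tcp_rot: [3.138, -0.001, 1.487]
contact_force: [2.1, 2.6, 5.4]
grip_width: 31.2
```

drive_tool --deltas '[{"hand":1,"tx":0,"ty":-0.04,"tz":0,"wx":0,"wy":0,"wz":0},{"hand":1,"tx":0,"ty":0,"tz":0,"wx":0,"wy":0,"wz":0},{"hand":1,"tx":0,"ty":0,"tz":0,"wx":0,"wy":0,"wz":0}]'

```text
time: 45.93
tool_pos: [651.6, 17.6, 69.0]
tcp_rot: [3.138, -0.001, 1.487]
contact_force: [1.9, 2.2, 5.5]
grip_width: 31.3
```

Run:
```python
from h import *
m=snap("wrist","w27.png"); im=cv2.imread("pics/w27.png"); np.savez("w27.npz",**m)
cv2.imwrite("pics/w27c.png",cv2.resize(im[100:250,160:410],None,fx=3.2,fy=3.2,interpolation=cv2.INTER_CUBIC))
snap("side","s27.png"); im=cv2.imread("pics/s27.png"); cv2.imwrite("pics/s27c.png",cv2.resize(im[225:285,180:260],None,fx=9,fy=9,interpolation=cv2.INTER_CUBIC))
```

```text
(no output)
```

View pics/w27c.png

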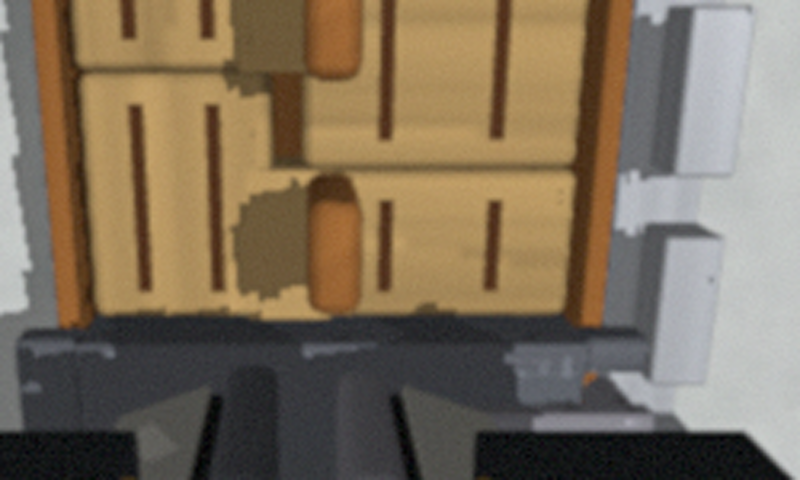

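View pics/s27c.png

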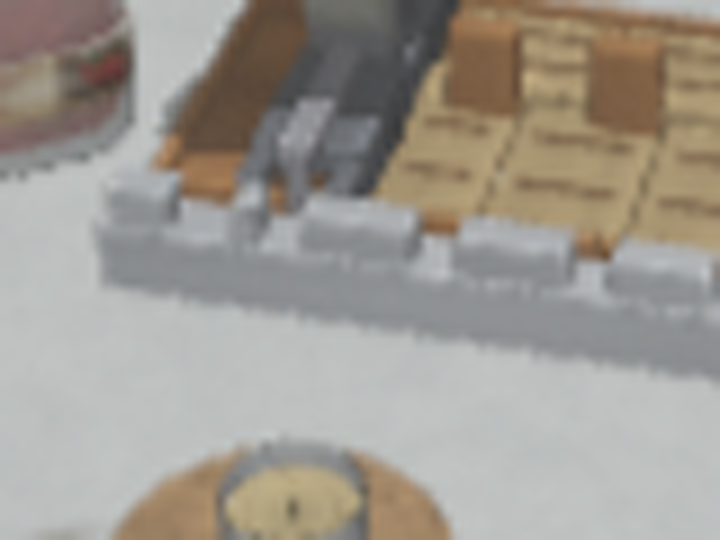

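```bash
cat > rel3.py <<'E'
from h import *
m=camera_model("wrist"); d=np.load("w27.npz"); m['rvec']=d['rvec'];m['tvec']=d['tvec']
f=lambda x,y,z: w2t(*px2w(m,(x+.5)/3.2-.5+160,(y+.5)/3.2-.5+100,z)[:2]).round(1)
print('face top edge z40', f(250,345,40),f(400,342,40),f(300,333,40))
print('end_b visible edge z24',f(200,314,24),f(450,314,24))
print('mid3/end_b seam z24',f(170,70,24),f(430,166,24))
print('rail tooth z36', f(700,233,36),f(690,383,36),f(700,6,36),f(700,175,36))
t=camera_model("top")
g=lambda x,y,z: w2t(*px2w(t,(x+.5)/5-.5+120,(y+.5)/5-.5+140,z)[:2]).round(1)
print('start: rod line z?')
E
python3 rel3.py
python3 - <<'E'
import cv2
im=cv2.imread("pics/t18.png"); cv2.imwrite("pics/t18c.png",cv2.resize(im[150:250,205:260],None,fx=8,fy=6,interpolation=cv2.INTER_CUBIC))
im=cv2.imread("pics/top0.png"); cv2.imwrite("pics/t0c.png",cv2.resize(im[150:250,205:260],None,fx=8,fy=6,interpolation=cv2.INTER_CUBIC))
E
```

```text
face top edge z40 [219.9 -15.9] [219.3  14.3] [217.3  -5.8]
end_b visible edge z24 [218.7 -27.7] [218.8  26.7]
mid3/end_b seam z24 [166.9 -31.9] [186.4  21.1]
rail tooth z36 [197.8  73.6] [230.   75.5] [154.7  68.2] [186.2  72.2]
start: rod line z?
```

View pics/t0c.png

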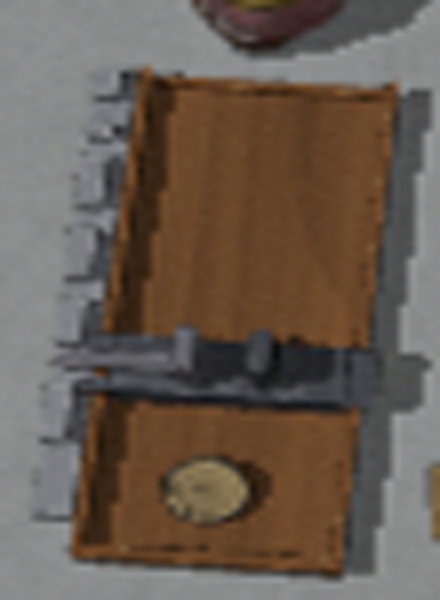

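```bash
cat >> rel3.py <<'E'
for z in (36,40,44,48): print(z,f(600,413,z),f(600,430,z))
E
python3 rel3.py | tail -4
```

```text
36 [236.8  57.4] [240.7  57.7]
40 [234.9  56. ] [238.8  56.3]
44 [233.1  54.6] [236.8  54.9]
48 [231.2  53.2] [234.9  53.5]
```

drive_tool --deltas '[{"hand":0.2,"tx":0,"ty":0,"tz":0,"wx":0,"wy":0,"wz":0},{"hand":0,"tx":0,"ty":0,"tz":0,"wx":0,"wy":0,"wz":0},{"hand":-0.2,"tx":0,"ty":0,"tz":0,"wx":0,"wy":0,"wz":0},{"hand":-0.3,"tx":0,"ty":0,"tz":0,"wx":0,"wy":0,"wz":0},{"hand":-0.3,"tx":0,"ty":0,"tz":-0.4,"wx":0,"wy":0,"wz":0},{"hand":-0.3,"tx":0,"ty":0,"tz":-0.6,"wx":0,"wy":0,"wz":0},{"hand":-0.3,"tx":0,"ty":0,"tz":-0.6,"wx":0,"wy":0,"wz":0},{"hand":-0.3,"tx":0,"ty":0,"tz":-0.5,"wx":0,"wy":0,"wz":0},{"hand":-0.3,"tx":0,"ty":0,"tz":0,"wx":0,"wy":0,"wz":0},{"hand":-0.3,"tx":0,"ty":0,"tz":0,"wx":0,"wy":0,"wz":0}]'

```text
time: 46.87
tool_pos: [650.6, 16.9, 152.3]
tcp_rot: [3.14, 0.001, 1.487]
contact_force: [0.3, 0.2, -0.6]
grip_width: 59.6
```

Run:
```python
from h import *
m=snap("wrist","w28.png"); im=cv2.imread("pics/w28.png"); np.savez("w28.npz",**m)
cv2.imwrite("pics/w28c.png",cv2.resize(im[100:290,160:380],None,fx=3.2,fy=3.2,interpolation=cv2.INTER_CUBIC))
snap("side","s28.png"); im=cv2.imread("pics/s28.png"); cv2.imwrite("pics/s28c.png",cv2.resize(im[215:285,180:270],None,fx=8,fy=8,interpolation=cv2.INTER_CUBIC))
```

```text
(no output)
```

View pics/w28c.png

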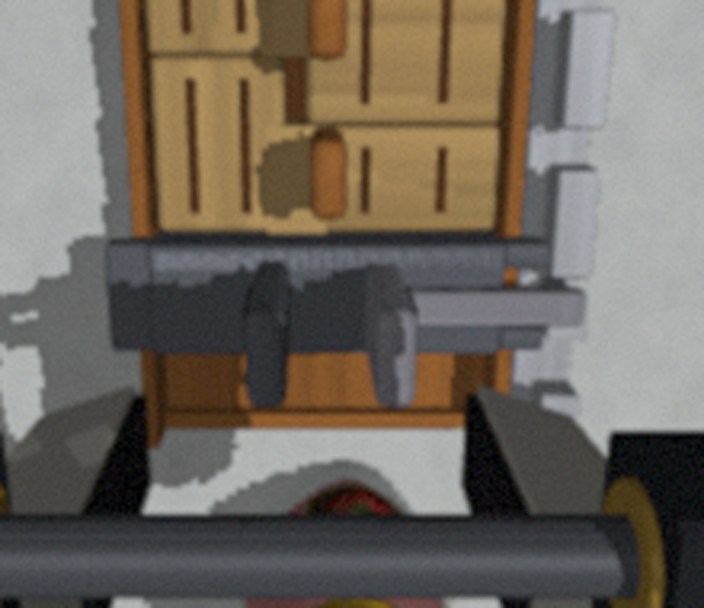

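View pics/s28c.png

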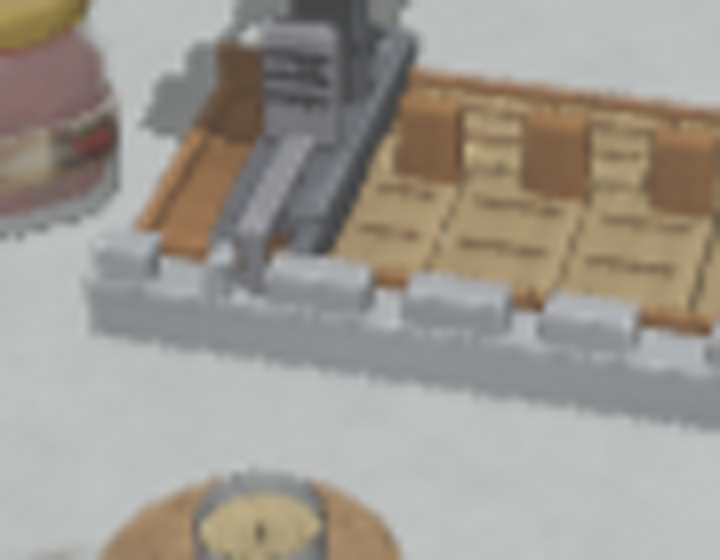

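drive_tool --deltas '[{"hand":-0.3,"tx":0,"ty":0,"tz":-0.5,"wx":0,"wy":0,"wz":0},{"hand":-0.3,"tx":0,"ty":0,"tz":-0.7,"wx":0,"wy":0,"wz":0},{"hand":-0.3,"tx":-0.7,"ty":-0.3,"tz":-0.5,"wx":0,"wy":0,"wz":0},{"hand":-0.3,"tx":-0.7,"ty":-0.3,"tz":0,"wx":0,"wy":0,"wz":0},{"hand":-0.3,"tx":-0.7,"ty":-0.3,"tz":0,"wx":0,"wy":0,"wz":0},{"hand":-0.3,"tx":-0.7,"ty":-0.5,"tz":0,"wx":0,"wy":0,"wz":0},{"hand":-0.3,"tx":-0.7,"ty":-0.5,"tz":0,"wx":0,"wy":0,"wz":0},{"hand":-0.3,"tx":-0.7,"ty":-0.5,"tz":0,"wx":0,"wy":0,"wz":0},{"hand":-0.3,"tx":-0.7,"ty":-0.5,"tz":0,"wx":0,"wy":0,"wz":0},{"hand":-0.3,"tx":-0.7,"ty":-0.5,"tz":0,"wx":0,"wy":0,"wz":0},{"hand":-0.3,"tx":-0.7,"ty":-0.3,"tz":0,"wx":0,"wy":0,"wz":0},{"hand":-0.3,"tx":-0.7,"ty":0,"tz":0,"wx":0,"wy":0,"wz":0},{"hand":-0.3,"tx":-0.5,"ty":0,"tz":0,"wx":0,"wy":0,"wz":0},{"hand":-0.3,"tx":0,"ty":0,"tz":0,"wx":0,"wy":0,"wz":0},{"hand":-0.3,"tx":0,"ty":0,"tz":0,"wx":0,"wy":0,"wz":0}]'

```text
time: 48.22
tool_pos: [476.9, -269.6, 217.8]
tcp_rot: [-3.139, -0.002, 1.485]
contact_force: [-1.2, 1.3, -0.1]
grip_width: 59.4
```

Run:
```python
from h import *
print(get_obs()['tool_pos'])
snap("top","t30.png",(140,140,270,255),6)
snap("side","s30.png",(140,190,350,340),3.8)
```

```text
[ 476.9414811  -269.6281193   217.80885158]
```

View pics/t30.png

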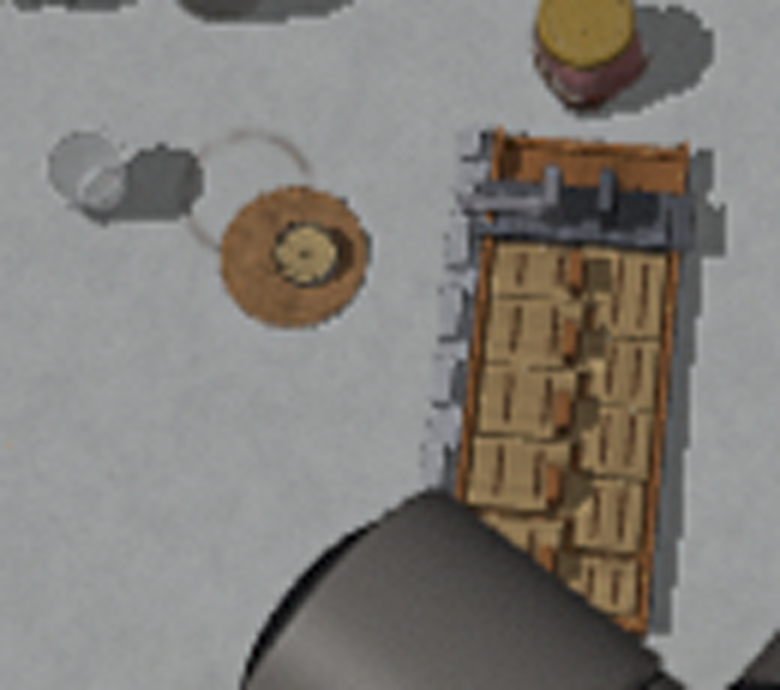

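View pics/s30.png

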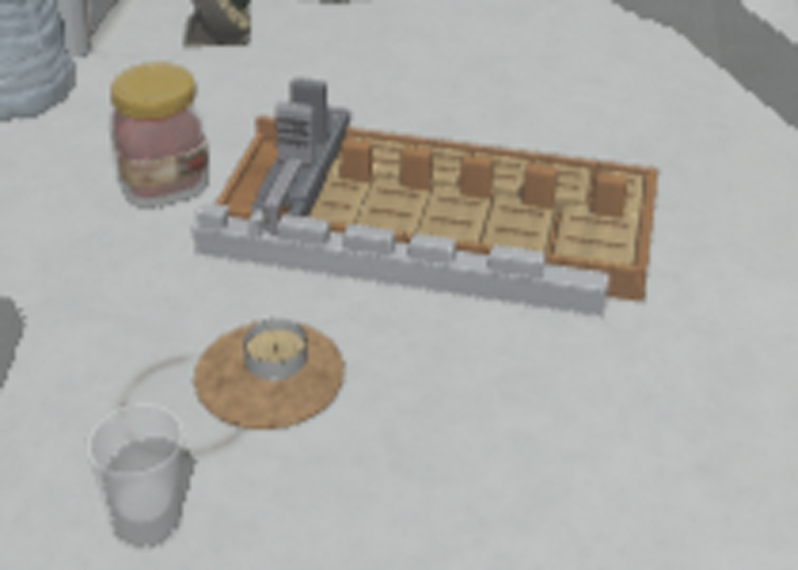

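Run:
```python
from plant import *
print(get_obs()['time'],close_job())
```

```text
the job is handed in; nothing more can be done
48.3167 None
```

I handed the job in at 48.3 s, and my last checks all agreed; no verdict was given back.

**What I did**
- **Tea light:** moved from the tray to the coaster.
- **Fence:** lever squeezed and fence slid to the open stop.
- **Plates:** all five were present. I packed them flat in the order `end_a`, three middle plates, `end_b`.
- **Locking:** lever squeezed again, fence slid up against the plates, and lever let go into the 5-plate notch.

**What the last top, side and wrist pictures showed**
- **Plates:** all five lie flat and interlocked, with only about a millimetre between them.
- **Fence position:** its face measured 219–220 mm along the tray, so the fence is at about 0.140 m.
- **Lever:** the pawl sits in its notch. The grips stand as far apart as at the start with the lever let go (9.2 px between centres in both top pictures).
- **Tea light:** upright, roughly 7 mm from the coaster's centre.
- **Glass and jam jar:** they stand where they were.
- **Robot:** clear of everything.

The top and wrist cameras disagreed by 1–4 mm, most of it because one picture was taken while the arm was still settling. I averaged the two to place the tray. The force reading then confirmed its sideways position, staying near zero when the fence grips were squeezed. I saw no plate knocked aside and no loosened grip.

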